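Clamp the sample jars and open the purge gas

ROBOT

A 6-joint arm with a two-finger parallel gripper is mounted at the origin on the work surface. World frame = base frame: x ahead of the robot, y to its left, z up, the work surface at z = 0. Lengths are in mm, angles in rad, forces in N, time in s.
With the tool pointing down it reaches from about 300 to 775 mm from the base axis. Payload 14.6 kg.
Tool frame: the origin (TCP) lies between the finger pads; the fingertips stand 25 mm ahead of it and the grasp point (between the pads) lies 6 mm ahead of it; z points along the fingers, y is the line along which they close (so a half turn about z gives the same grasp; the last joint's range is limited). The gripper opens to 94 mm and grips with 3 to 60 N. Pads are 16 mm wide; open, the fingers measure 119 mm over their backs; the gripper's body (75 mm by 177 mm) begins 78 mm behind the grasp point.
Start: joints at [1.124, 0.3, 1.521, -0, 1.321, -0.067], TCP at [203.901, 510.797, 230.446] pointing down, gripper open.
Joint ranges: [-3.03, 3.03], [-0.79, 2.21], [0.23, 2.52], [-1.04, 4.18], [0, 3.07], [-2.55, 2.55]. Speed limits (rad/s): [2.22, 2.22, 2.57, 3.14, 3.14, 3.14].

INTERFACE

Orientations are given as [roll, pitch, yaw] about the fixed x, y, z axes, in that order (R = Rz(yaw) Ry(pitch) Rx(roll)).
In Python, from cell import manip gives the robot as it stands. The module is installed in compiled form; this text tells all that it offers.
- The arm moves only by the tool step_arm, never from a script. Its argument "series" is one flat list of numbers, 5 for each row, row after row: the shift along the world's x, y, z in mm, then the turn about the world's z in rad, then the closure, from 0 (fully open) to 1 (shut). In form: [dx, dy, dz, spin, jaw, dx, dy, dz, spin, jaw, ...]. A call has 1 to 20 rows; each row shifts and turns the commanded pose from where the row before left it; what a row does not reach is not made up. A row lasts 1/8 s, in which the tool goes at most 62.5 mm and 10.7 degrees, less where a joint would pass 70% of its speed; a pose out of reach is approached as far as the arm can. A call is refused whole if a number of a shift passes 62.5 or a number of a turn 0.188, either way. A call with a gripper value outside its range is refused whole. The fingers move at their own pace and stop on an object; "squeeze" is the grip in N (left out, the last holds). Time passes only in rows, so rows that do not move let the fingers close. It gives the time, the measured TCP pose, the force, the opening and the grip force at its end, in the units of the state.
- manip.read_state(): the state, without advancing time (a new reading comes with each control period).
- manip.camera(name): name is "scene" or "side" or "wrist"; returns (picture, depth): 480x640x3 uint8, blue, green, red; 480x640 float32, mm along the optical axis (not along the pixel's ray), 0 where there is no reading.
- manip.camera_info(name): a dict with "fovy" (degrees; the focal length in pixels is half the picture's height over the tangent of half this angle, whatever the lens; pixels are square), "cx", "cy" (the principal point, pixels), "eye" and "orientation" of the camera in the world. Camera axes: x right, y down, z forward; pixel columns grow to the right and rows downward; lengths in mm; the calibration is good to about 2 mm. A picture is of the moment at which its call begins: read the wrist's pose just before it. camera_info takes no time and is no camera call; for the wrist camera it gives the pose at the moment of the call.
- manip.sign_off(): hands the job in; it is judged then, once.
The state is a dict: "clock": time; "joints": joint angles; "qd": joint speeds; "effort": joint torques, N m; "eef_pos": TCP position; "eef_rot": TCP orientation; "wrist_force": force on the tool from outside, world axes, zero at the start; "moment": the same for the moment, N m; "finger_gap": finger opening in mm; "finger_force": force on a finger pad.
Only numpy, scipy, OpenCV 4.12 (cv2) and the standard library are available. Lean on these libraries where they do the work, as an engineer would, in place of code of your own. Each camera call takes 0.05 s, during which the arm holds its last target. There are 200 camera calls.

TASK

Stand every white sample jar with a blue cap upright in the open channel of the clamp rack, then fit the ratchet wrench over the brass splined nut and swing it back and forth until the clamp jaw is tight (fully home at its stop). Turn the nut only with the wrench, never with the fingers. After that open the gas valve half way, so that its yellow lever points at the green mark, lay the wrench flat on the blue mat again, wholly on it, and leave all the other things on the table where they are.

Things in the scene. Friction and masses are not known exactly. Their poses are not given: they have to be found in the camera images.
- jar0: White plastic sample jar, 56 mm in diameter and 78 mm tall, 0.2 kg, with a blue screw cap 44 mm in diameter whose side spans 50 to 78 mm above the jar's underside. Origin: centre of the underside; z along the jar. Two to four of the four are present; an absent one reads None.
- jar1: White plastic sample jar, 56 mm in diameter and 78 mm tall, 0.2 kg, with a blue screw cap 44 mm in diameter whose side spans 50 to 78 mm above the jar's underside. Origin: centre of the underside; z along the jar. Two to four of the four are present; an absent one reads None.
- jar2: White plastic sample jar, 56 mm in diameter and 78 mm tall, 0.2 kg, with a blue screw cap 44 mm in diameter whose side spans 50 to 78 mm above the jar's underside. Origin: centre of the underside; z along the jar. Two to four of the four are present; an absent one reads None.
- jar3: White plastic sample jar, 56 mm in diameter and 78 mm tall, 0.2 kg, with a blue screw cap 44 mm in diameter whose side spans 50 to 78 mm above the jar's underside. Origin: centre of the underside; z along the jar. Two to four of the four are present; an absent one reads None.
- rack: Fixed clamp rack; origin on the table under the middle of its channel; x across the channel, away from the robot, y along it. Aluminium base x -75 to +42, y -142 to +142 mm. Blue back fence (inner face x = +30), blue end walls (inner faces y = -134, +134), tops at z = 57 mm. In front a steel jaw (top z = 55) that the nut drives in +x. At the +y end a gear head carries the nut.
- channel (a point): Middle of the channel floor, 12 mm above the table; axes as the rack's. The jars stand here in a row along y; four fit at y = -96, -32, +32, +96 mm. With the jaw open the gap runs from about x = -50 to +30 mm: its middle is x = -10 mm.
- jaw_face (a point): Middle of the jaw's clamping face; the rack's axes. Fully open it is at x = -52 mm of the channel, at its stop at x = -28 mm (over the red line on the channel floor), leaving 58 mm for the 56 mm jars.
- nut_seat (a point): Nut axis, on top of its round steel flange (62 mm), 56 mm above the table, on a grey gear head 84 x 84 mm at x = -10, y = +195 mm of the rack; a gas pipe 178 mm tall stands at x = +75, y = +205. The brass nut rises 34 mm above this point: eight ribs, 40 mm across for the lower 16 mm, tapering to 18 mm at the top, so the wrench centres itself at any angle.
- nut (a joint): Angle of the nut (rad). Grows as it turns clockwise seen from above; starts at 0 to 0.5 and stops hard at 4.4. Friction 0.25 N m, stays where it is left. Each radian moves the jaw 5.45 mm. Fully home means above 4.15.
- wrench: Loose ratchet ring wrench, 0.38 kg. Origin: underside of the ring head's centre; handle along its -x; z up. Ring 66 mm outside, 45 mm hole, 24 mm high, two sprung pawls inside. Handle 20 mm wide, 10 to 26 mm above the underside, 29 to 195 mm from the head's centre, ending in a red heel 26 mm across, 26 mm high. It lies flat on head and heel.
- wrench_grip (a point): Middle of the wrench's handle, 100 mm from the head's centre and 18 mm above its underside, near the balance point; axes as the wrench's.
- wrench_head (a point): Underside of the ring head's centre. It drops over the nut until it lies on the flange (a small swing frees it if it hangs on a rib) and lifts straight off. Swung clockwise (from above) the wrench drives the nut; counter-clockwise it slips freely (under 0.1 N m), catching again every 22.5 degrees. Swings of 45 to 75 degrees, with the handle pointing about to the rack's -x, are good.
- wrench_heel (a point): Underside of the heel at the handle's end, 197 mm from the head's centre.
- mat: Fixed blue tool mat 300 x 150 x 4 mm (x by y), origin at the centre of its underside. The wrench starts here, handle towards the mat's -x.
- valve: Fixed gas valve: dark steel block 64 x 64 mm, 46 mm high, origin at the centre of its underside, brass pipe on its +x side. White plates carry marks: red (shut) at its -x, green (half open) half way between -x and +y, black (fully open) at +y.
- valve_axis (a point): On the lever's upright axis, 68 mm above the table, at the lever's mid height; axes as the valve's.
- lever_grip (a point): Point on the yellow lever 68 mm from its axis, at mid height (68 mm above the table). The lever is a bar 14 mm wide and 18 mm high (59 to 77 mm above the table) reaching 95 mm from the axis along this point's -x.
- valve_lever (a joint): Opening angle of the valve lever (rad): 0 shut, lever along the valve's -x; grows clockwise seen from above, towards the valve's +y; 1.571 fully open. Half open is 0.785. Friction 0.1 N m; stays where it is left.
- amber1: Brown bottle with a black cap, 56 mm across, 122 mm tall. Not part of the job: leave it.
- amber2: Brown bottle with a black cap, 56 mm across, 122 mm tall. Not part of the job: leave it.
- beaker: Empty beaker, 68 mm across, 90 mm tall. Not part of the job: leave it.
- dish1: Dish with a brown sample, 90 mm across, 14 mm high. Not part of the job: leave it.
- dish2: White dish with a brown sample, 90 mm across, 14 mm high. Not part of the job: leave it.
- tipbox: Orange box 80 x 120 x 50 mm. Not part of the job: leave it.

How it is judged:
By the outcome, as a careful person would: the job done as asked, in the order asked, and still so for the second after the job is handed in, with the robot touching nothing.
Of jar0, jar1, jar2, jar3 only 2 to 4 are there at a start; the rules pass over those that are not, and their reading is None.
At some moment in a run one of jar0, jar1, jar2, jar3, wrench may be knocked a few centimetres aside while the robot is not near it.
It also fails if it takes over 210 s, if anything falls off the work surface, if the arm or the gripper's body presses on something with over 40 N, if the wrist force passes 120 N, or if a joint passes its speed limit or range.

## Working session

There is one attempt and no reset: what is moved stays moved. The work goes in short steps, Python scripts to look and compute and a tool call to move; the robot and the scene stay as the last step left them, time stands still between calls to the robot, and variables do not carry over. Pictures are saved under pics/ and viewed, at most 14 in all, crops included, and the job is handed in when it is done.

Besides the shell and the picture viewer there is one more tool, called as name(argument=value, ...) on one line, values as JSON. step_arm: Moves the arm, as the interface text tells. Its arguments: {"type":"object","properties":{"series":{"type":"array"},"squeeze":{"type":"number"}},"required":["series"]}

```bash
mkdir -p pics
cat > h.py <<'E'
import numpy as np, cv2
from scipy.spatial.transform import Rotation as R
from cell import manip
def rot(o):
    o=np.array(o,float)
    return o if o.shape==(3,3) else (R.from_euler('xyz',o).as_matrix() if o.size==3 else R.from_quat(o).as_matrix())
def cam(n):
    i=manip.camera_info(n); p,d=manip.camera(n); return i,p,d
def f(i): return 240/np.tan(np.radians(i['fovy'])/2)
def ray(i,u,v):
    d=np.array([(u-i['cx'])/f(i),(v-i['cy'])/f(i),1.]); return np.array(i['eye'],float),rot(i['orientation'])@d
def onplane(i,u,v,z):
    e,d=ray(i,u,v); return e+d*(z-e[2])/d[2]
def cloud(i,d):
    v,u=np.mgrid[:480,:640]; c=np.stack([(u-i['cx'])/f(i)*d,(v-i['cy'])/f(i)*d,d],-1)
    return c@rot(i['orientation']).T+np.array(i['eye'],float)
E
python3 - <<'E'
from h import *
print(manip.read_state())
for n in ("scene","side","wrist"):
    i,p,d=cam(n); print(n,i); cv2.imwrite(f"pics/{n}0.png",p); np.savez(f"{n}0.npz",d=d,p=p)
E
```

```text
{'clock': 0.0, 'joints': array([ 1.12438811e+00,  3.00454521e-01,  1.52161155e+00, -2.29520607e-05,
        1.32071882e+00, -6.66361143e-02]), 'qd': array([-1.28376455e-04, -6.41878244e-04,  1.03006438e-03,  3.15037343e-04,
        5.42148158e-04, -8.58977597e-07]), 'effort': array([-3.03644221e-03, -5.31812239e+01, -3.52721035e+01,  7.08875502e-02,
        2.44569022e-02, -7.80450205e-05]), 'eef_pos': array([203.80732139, 510.5742603 , 229.88252673]), 'eef_rot': array([-3.14040159e+00, -5.72049954e-05,  2.76182621e+00]), 'wrist_force': array([-0.12706868,  0.17052752,  0.30961719]), 'moment': array([-0.0237602 ,  0.00913937,  0.00463469]), 'finger_force': 0.0, 'finger_gap': 94.04991985867262}
scene {'fovy': 53.14303874936388, 'cx': 323.37439552828414, 'cy': 249.98179156448953, 'eye': array([1213.77877491,  660.30024106,  853.59725145]), 'orientation': array([-2.26447256e+00, -2.06726139e-03,  2.37667465e+00])}
side {'fovy': 44.38534731824186, 'cx': 315.2626600620723, 'cy': 240.83913864017606, 'eye': array([  129.56751623, -1008.63115483,  1306.64541429]), 'orientation': array([-2.42348082, -0.00561576, -0.40538888])}
wrist {'fovy': 68.0366331331325, 'cx': 317.8689391886786, 'cy': 238.9991922950913, 'eye': array([136.03398454, 537.69193183, 384.19719897]), 'orientation': array([2.88558249e+00, 1.91016909e-03, 1.19019752e+00])}
```

View pics/scene0.png

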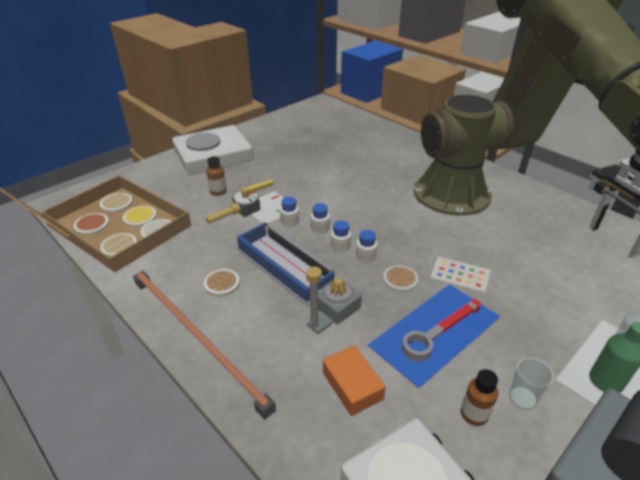

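View pics/side0.png

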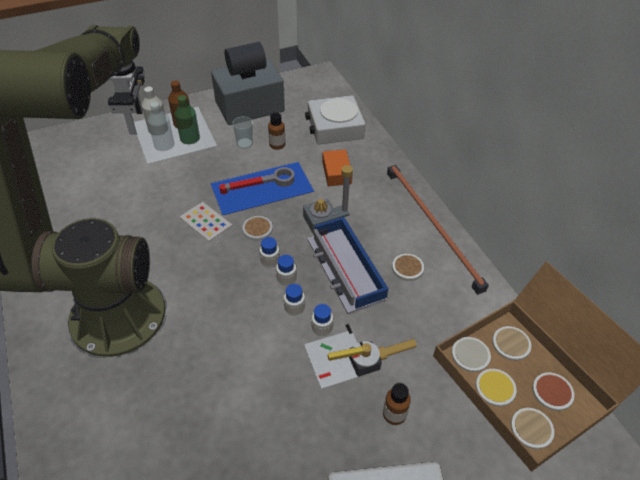

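Scene view: four jars with caps at (289,203), (320,211), (341,229), (368,238), the rack at (285,262), the nut at (339,287), the wrench ring at (418,345) and the valve at (245,205). The side view agrees, with caps at (269,243), (286,263), (295,292), (322,313) and the lever at (348,353).

```bash
cat > m.py <<'E'
from h import *
for n in ("scene","side"):
    i=manip.camera_info(n); z=np.load(f"{n}0.npz"); p,d=z['p'],z['d']; C=cloud(i,d)
    hsv=cv2.cvtColor(p,cv2.COLOR_BGR2HSV); H,S,V=[hsv[...,k].astype(int) for k in range(3)]
    X,Y,Z=C[...,0],C[...,1],C[...,2]
    ok=(X>150)&(X<900)&(Y>-450)&(Y<650)&(d>0)
    print(n)
    def comps(m,name,mn=25):
        k,l,st,ce=cv2.connectedComponentsWithStats(m.astype(np.uint8))
        for j in range(1,k):
            if st[j,4]>=mn:
                q=C[l==j]; t=q[q[:,2]>np.percentile(q[:,2],60)]
                r=cv2.minAreaRect(q[:,:2].astype(np.float32))
                print(name,st[j,4],'px',ce[j].round(),'mean',q.mean(0).round(),'zpct',np.percentile(q[:,2],[2,50,98]).round(),'top',t.mean(0).round(),'rect',np.round(r[0]),np.round(r[1]),round(r[2]))
    blue=(H>105)&(H<128)&(S>110)&ok
    comps(blue&(Z>45)&(Z<95),'blue')
    comps(blue&(Z<20)&(Z>-20),'mat',300)
    comps((H>20)&(H<34)&(S>130)&(V>80)&ok&(Z>40)&(Z<110),'yellow')
    comps(((H<6)|(H>172))&(S>150)&(V>80)&ok&(Z<60),'red',20)
    comps((H>40)&(H<80)&(S>80)&ok&(Z<30),'green',5)
    comps((H>10)&(H<25)&(S>100)&ok&(Z>60)&(Z<110),'brass',15)
    # wrench ring: grey, z 20..40 near mat
    comps((S<60)&ok&(Z>18)&(Z<45)&(V<200),'grey',40)
E
python3 m.py
```

```text
scene
blue 145 px [289. 203.] mean [ 489. -237.   74.] zpct [59. 77. 81.] top [ 486. -242.   79.] rect [ 485. -241.] [40. 37.] 43
blue 149 px [320. 210.] mean [ 447. -151.   73.] zpct [58. 76. 81.] top [ 444. -153.   79.] rect [ 444. -154.] [37. 38.] 54
blue 174 px [341. 228.] mean [463. -51.  73.] zpct [58. 77. 81.] top [460. -55.  79.] rect [458. -55.] [41. 39.] 24
blue 414 px [271. 261.] mean [673. -97.  54.] zpct [46. 55. 60.] top [674. -99.  58.] rect [ 671. -101.] [291.  80.] 74
blue 188 px [367. 237.] mean [444.  26.  74.] zpct [59. 76. 81.] top [440.  22.  79.] rect [440.  22.] [44. 37.] 42
blue 44 px [327. 276.] mean [610.  46.  55.] zpct [49. 55. 60.] top [612.  46.  57.] rect [609.  46.] [ 8. 38.] 87
mat 4938 px [433. 334.] mean [529. 314.   4.] zpct [1. 4. 7.] top [528. 314.   5.] rect [517. 311.] [149. 301.] 88
yellow 85 px [260. 186.] mean [ 491. -369.   72.] zpct [65. 73. 78.] top [ 490. -369.   76.] rect [ 490. -369.] [12. 77.] 81
red 29 px [476. 302.] mean [399. 338.  30.] zpct [24. 30. 33.] top [399. 338.  31.] rect [398. 337.] [21. 12.] 72
red 271 px [456. 317.] me
[... 5209 characters left out ...]
ean [430.   0.  32.] zpct [19. 33. 44.] top [430.   1.  40.] rect [433.   5.] [29. 55.] 71
grey 132 px [286. 277.] mean [451. -78.  32.] zpct [19. 33. 44.] top [449. -77.  40.] rect [453. -74.] [30. 55.] 73
grey 117 px [294. 307.] mean [ 433. -179.   32.] zpct [20. 32. 44.] top [ 432. -179.   40.] rect [ 433. -176.] [26. 53.] 66
grey 128 px [322. 328.] mean [ 476. -266.   32.] zpct [19. 32. 44.] top [ 476. -265.   40.] rect [ 480. -262.] [30. 56.] 75
grey 71 px [463. 344.] mean [ 786. -440.   20.] zpct [18. 20. 24.] top [ 788. -439.   21.] rect [ 784. -440.] [63. 20.] 1
grey 172 px [366. 367.] mean [ 528. -409.   32.] zpct [19. 31. 45.] top [ 530. -409.   40.] rect [ 527. -406.] [36. 75.] 55
```

step_arm(series=[15, -32, 4, -0.06, 0, 15, -32, 4, -0.06, 0, 15, -32, 4, -0.06, 0, 15, -32, 4, -0.06, 0, 15, -32, 4, -0.06, 0, 15, -32, 4, -0.06, 0, 15, -32, 4, -0.06, 0, 15, -32, 4, -0.06, 0, 15, -32, 4, -0.06, 0, 15, -32, 4, -0.06, 0, 15, -32, 4, -0.06, 0, 15, -32, 4, -0.06, 0, 15, -32, 4, -0.06, 0, 15, -32, 4, -0.06, 0, 15, -32, 4, -0.06, 0, 15, -32, 4, -0.06, 0, 15, -32, 4, -0.06, 0, 15, -32, 4, -0.06, 0, 15, -32, 4, -0.06, 0, 15, -32, 4, -0.05, 0], squeeze=20)

```text
clock: 2.65
eef_pos: [504.2, -130.3, 310.4]
eef_rot: [-3.141, -0.0, 1.57]
wrist_force: [-0.0, 0.1, -0.4]
finger_gap: 94.4
finger_force: 0.0
```

Run:
```python
from h import *
s=manip.read_state(); print(s['clock'],s['eef_pos'],s['eef_rot'],s['joints'])
i,p,d=cam("wrist"); cv2.imwrite("pics/w1.png",p); np.savez("w1.npz",p=p,d=d,**{k:i[k] for k in i})
print(i)
```

```text
2.65 [ 504.2284951  -130.30583376  310.38772763] [-3.14130859e+00 -1.38009676e-04  1.56993343e+00] [-3.23247986e-01  1.84438346e-01  1.47913572e+00  4.10763666e-05
  1.47833173e+00 -3.22388903e-01]
{'fovy': 68.0366331331325, 'cx': 317.8689391886786, 'cy': 238.9991922950913, 'eye': array([504.55822343, -57.28719887, 464.62888677]), 'orientation': array([ 2.88509630e+00,  2.77525108e-04, -1.69287242e-03])}
```

View pics/w1.png

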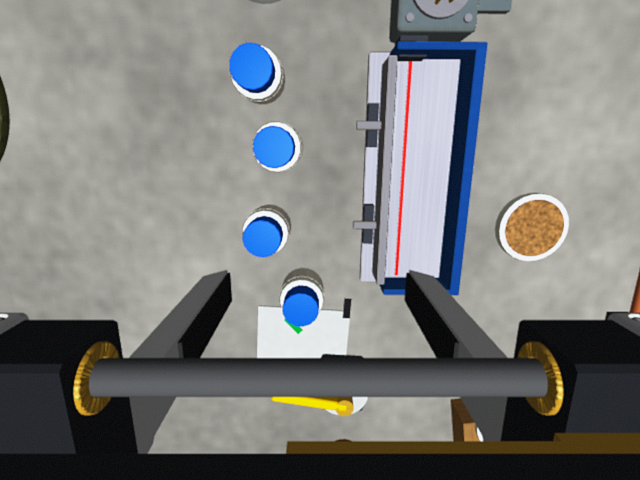

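Wrist view: caps at (252,66), (274,147), (263,237), (300,306); the channel runs from (430,55) to (410,285), and the red stop line at about (403,165) shows a slight rack yaw.

Run:
```python
from h import *
z=np.load("w1.npz"); i={k:z[k] for k in z}; p=z['p']; i={k:(v if v.ndim else float(v)) for k,v in i.items()}
hsv=cv2.cvtColor(p,cv2.COLOR_BGR2HSV); H,S,V=[hsv[...,k].astype(int) for k in range(3)]
b=((H>100)&(H<128)&(S>130)&(V>60)).astype(np.uint8)
k,l,st,ce=cv2.connectedComponentsWithStats(b)
for j in range(1,k):
    if st[j,4]>300:
        if ce[j][0]<340:
            (u,v),r=cv2.minEnclosingCircle(np.argwhere(l==j)[:,::-1].astype(np.float32)); 
            # top face is brightest
            m=(l==j)&(V>np.percentile(V[l==j],40)-15)
            e=cv2.fitEllipse(cv2.findContours(m.astype(np.uint8),0,2)[0][0])
            c=onplane(i,*e[0],78); print('cap',ce[j].round(),np.round(e[0]),c.round(1),np.round(e[1]))
        else:
            q=np.argwhere(l==j)[:,::-1]
            P=np.array([onplane(i,u,v,57) for u,v in q])
            r=cv2.minAreaRect(P[:,:2].astype(np.float32)); print('rack blue',st[j],r)
            # fence outer top edge: rightmost pixel per row
            E=[]
            for row in range(st[j,1]+15,st[j,1]+st[j,3]-25,4):
                u=q[q[:,1]==row][:,0].max(); E.append(onplane(i,u,row,57)[:2])
            f_=cv2.fitLine(np.array(E,np.float32),cv2.DIST_HUBER,0,.01,.01).ravel(); print('outer',f_, 'yaw',np.degrees(np.arctan2(-f_[0]/f_[1],1)))
m=((H<8)|(H>172))&(S>120)&(V>100); q=np.argwhere(m)[:,::-1]; q=q[(q[:,0]>380)&(q[:,0]<430)&(q[:,1]<300)]
P=np.array([onplane(i,u,v,12)[:2] for u,v in q],np.float32); f_=cv2.fitLine(P,cv2.DIST_HUBER,0,.01,.01).ravel(); print('red',f_,P.min(0),P.max(0),'yaw',np.degrees(np.arctan(-f_[0]/f_[1])))
y=((H>22)&(H<34)&(S>150)&(V>120)); q=np.argwhere(y)[:,::-1]; q=q[(q[:,0]<380)]; P=np.array([onplane(i,u,v,77)[:2] for u,v in q],np.float32); print('lever',cv2.minAreaRect(P))
```

```text
rack blue [ 397   41   90  254 3366] ((632.7736206054688, -93.68513488769531), (281.8954162597656, 92.93115997314453), 89.89891815185547)
outer [ 9.8785507e-03  9.9995118e-01  6.7796906e+02 -7.8200600e+01] yaw -0.56600845
cap [252.  67.] [250.  66.] [437.3  20.1  78. ] [41. 45.]
cap [273. 147.] [273. 147.] [457.  -58.1  78. ] [39. 40.]
cap [262. 237.] [261. 238.] [ 440.6 -157.9   78. ] [35. 37.]
cap [301. 306.] [300. 310.] [ 483.1 -245.2   78. ] [32. 34.]
red [ 8.974269e-03  9.999597e-01  6.107569e+02 -8.424309e+01] [ 607.8818  -225.05101] [613.4786   37.88253] yaw -0.5141946
lever ((370.73443603515625, -368.3771057128906), (25.58302116394043, 355.2530822753906), 85.85274505615234)
```

step_arm(series=[-16.7, 37.7, -30, 0, 0, -16.7, 37.7, -30, 0, 0, -16.7, 37.7, -30, 0, 0, -16.6, 37.5, -30, 0, 0, 0, 0, -30, 0, 0, 0, 0, -30, 0, 0, 0, 0, -30, 0, 0, 0, 0, -24, 0, 0, 0, 0, 0, 0, 0, 0, 0, 0, 0, 1, 0, 0, 0, 0, 1, 0, 0, 0, 0, 1, 0, 0, 0, 0, 1, 0, 0, 0, 0, 1, 0, 0, 0, 0, 1], squeeze=25)

```text
clock: 4.58
eef_pos: [437.2, 21.4, 76.5]
eef_rot: [3.142, -0.0, 1.572]
wrist_force: [-0.6, 0.1, 0.5]
finger_gap: 43.6
finger_force: 25.0
```

step_arm(series=[0, 0, 30, 0, 1, 0, 0, 45, 0, 1, 0, 0, 45, 0, 1, 38.4, -3.9, 0, 0, 1, 38.4, -3.9, 0, 0, 1, 38.4, -3.9, 0, 0, 1, 38.4, -3.9, 0, 0, 1, 38.2, -3.8, 0, 0, 1, 0, 0, -35, 0, 1, 0, 0, -35, 0, 1, 0, 0, -20, 0, 1, 0, 0, -10, 0, 1, 0, 0, -7, 0, 1, 0, 0, 0, 0, 1])

```text
clock: 6.32
eef_pos: [629.2, 2.0, 89.8]
eef_rot: [3.141, 0.0, 1.572]
wrist_force: [-0.2, 0.5, -1.9]
finger_gap: 43.7
finger_force: 25.0
```

step_arm(series=[0, 0, 0, 0, 0.3, 0, 0, 0, 0, 0.3, 0, 0, 0, 0, 0.2, 0, 0, 40, 0, 0, 0, 0, 60, 0, 0, -28.5, -10, 60, 0, 0, -28.5, -10, 40, 0, 0, -28.5, -10, 0, 0, 0, -28.5, -10, 0, 0, 0, -28.5, -10, 0, 0, 0, -28.5, -10, 0, 0, 0])

```text
clock: 7.7
eef_pos: [459.0, -57.5, 285.6]
eef_rot: [3.141, 0.0, 1.572]
wrist_force: [0.9, -0.6, -0.0]
finger_gap: 94.0
finger_force: 0.0
```

```bash
cat > caps.py <<'E'
from h import *
import sys
s=manip.read_state(); print(s['clock'],s['eef_pos'].round(1),s['eef_rot'].round(3))
i,p,d=cam("wrist")
if len(sys.argv)>1: cv2.imwrite(f"pics/{sys.argv[1]}.png",p)
hsv=cv2.cvtColor(p,cv2.COLOR_BGR2HSV); H,S,V=[hsv[...,k].astype(int) for k in range(3)]
k,l,st,ce=cv2.connectedComponentsWithStats(((H>100)&(H<128)&(S>130)&(V>60)).astype(np.uint8))
for j in range(1,k):
    if st[j,4]>300:
        m=(l==j)&(V>np.percentile(V[l==j],40)-15)
        c=max(cv2.findContours(m.astype(np.uint8),0,2)[0],key=len)
        e=cv2.fitEllipse(c); ok=max(e[1])/min(e[1])<1.3
        if ok: print('cap',np.round(e[0]),np.round(e[1]),'on table',onplane(i,*e[0],78)[:2].round(1),'in rack',onplane(i,*e[0],90)[:2].round(1))
E
python3 caps.py w2
```

```text
7.7 [459.  -57.5 285.6] [3.141 0.    1.572]
cap [316. 219.] [39. 40.] on table [456.9 -57.9] in rack [457.  -55.5]
cap [301. 307.] [34. 37.] on table [ 440.4 -157.9] in rack [ 441.1 -152.1]
```

step_arm(series=[-2, -0.5, -50, 0, 0, 0, 0, -50, 0, 0, 0, 0, -50, 0, 0, 0, 0, -35, 0, 0, 0, 0, -24, 0, 0, 0, 0, 0, 0, 0, 0, 0, 0, 0, 1, 0, 0, 0, 0, 1, 0, 0, 0, 0, 1, 0, 0, 0, 0, 1, 0, 0, 0, 0, 1, 0, 0, 0, 0, 1])

```text
clock: 9.25
eef_pos: [457.9, -57.8, 76.3]
eef_rot: [-3.141, -0.0, 1.572]
wrist_force: [-1.3, 0.2, 1.5]
finger_gap: 43.4
finger_force: 24.9
```

step_arm(series=[0, 0, 30, 0, 1, 0, 0, 45, 0, 1, 0, 0, 45, 0, 1, 34.3, -0.8, 0, 0, 1, 34.3, -0.8, 0, 0, 1, 34.3, -0.8, 0, 0, 1, 34.3, -0.8, 0, 0, 1, 34.1, -0.8, 0, 0, 1, 0, 0, -35, 0, 1, 0, 0, -35, 0, 1, 0, 0, -20, 0, 1, 0, 0, -10, 0, 1, 0, 0, -7, 0, 1, 0, 0, 0, 0, 1])

```text
clock: 11.0
eef_pos: [629.5, -61.8, 89.6]
eef_rot: [3.141, 0.0, 1.572]
wrist_force: [-0.2, 0.4, -1.6]
finger_gap: 43.9
finger_force: 24.9
```

step_arm(series=[0, 0, 0, 0, 0.3, 0, 0, 0, 0, 0.3, 0, 0, 0, 0, 0.2, 0, 0, 40, 0, 0, 0, 0, 60, 0, 0, -31, -16, 60, 0, 0, -31, -16, 40, 0, 0, -31, -16, 0, 0, 0, -31, -16, 0, 0, 0, -31, -16, 0, 0, 0, -32, -16, 0, 0, 0])

```text
clock: 12.38
eef_pos: [444.3, -156.6, 283.6]
eef_rot: [3.141, 0.0, 1.572]
wrist_force: [-0.6, -0.6, 0.1]
finger_gap: 94.0
finger_force: 0.0
```

```bash
python3 caps.py w3
```

```text
12.375 [ 444.3 -156.6  283.6] [3.141 0.    1.572]
cap [314. 220.] [39. 40.] on table [ 440.6 -158. ] in rack [ 440.7 -155.5]
cap [353. 298.] [34. 37.] on table [ 483.  -245.3] in rack [ 481.7 -239.9]
```

View pics/w3.png

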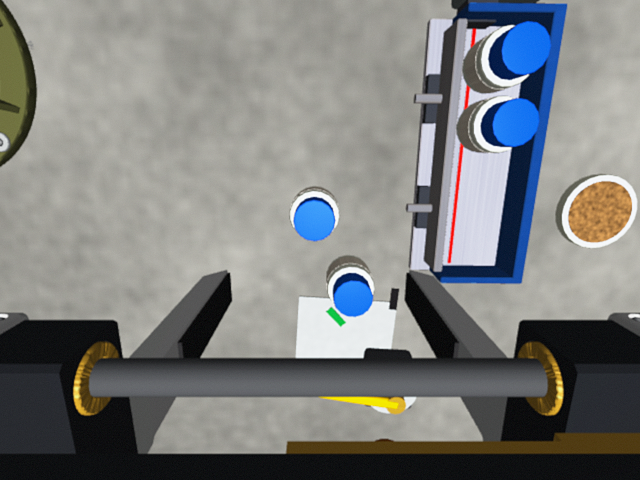

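The view shows two jars standing in the channel at (525,45) and (515,122), with the other two still on the table at (314,220) and (353,298).

step_arm(series=[-3.7, -1.4, -50, 0, 0, 0, 0, -50, 0, 0, 0, 0, -50, 0, 0, 0, 0, -33, 0, 0, 0, 0, -24, 0, 0, 0, 0, 0, 0, 0, 0, 0, 0, 0, 1, 0, 0, 0, 0, 1, 0, 0, 0, 0, 1, 0, 0, 0, 0, 1, 0, 0, 0, 0, 1, 0, 0, 0, 0, 1])

```text
clock: 13.92
eef_pos: [441.6, -157.6, 76.3]
eef_rot: [-3.141, -0.0, 1.572]
wrist_force: [-1.1, -0.6, 1.5]
finger_gap: 43.6
finger_force: 24.9
```

step_arm(series=[0, 0, 30, 0, 1, 0, 0, 45, 0, 1, 0, 0, 45, 0, 1, 37.2, 6.4, 0, 0, 1, 37.2, 6.4, 0, 0, 1, 37.2, 6.4, 0, 0, 1, 37.2, 6.4, 0, 0, 1, 37.2, 6.4, 0, 0, 1, 0, 0, -35, 0, 1, 0, 0, -35, 0, 1, 0, 0, -20, 0, 1, 0, 0, -10, 0, 1, 0, 0, -7, 0, 1, 0, 0, 0, 0, 1])

```text
clock: 15.68
eef_pos: [627.8, -125.7, 89.7]
eef_rot: [3.141, 0.0, 1.572]
wrist_force: [-0.4, 0.2, -0.8]
finger_gap: 42.9
finger_force: 24.9
```

step_arm(series=[0, 0, 0, 0, 0.3, 0, 0, 0, 0, 0.3, 0, 0, 0, 0, 0.2, 0, 0, 40, 0, 0, 0, 0, 60, 0, 0, -24, -20, 60, 0, 0, -24, -20, 40, 0, 0, -24, -20, 0, 0, 0, -24, -20, 0, 0, 0, -24, -20, 0, 0, 0, -24, -20, 0, 0, 0])

```text
clock: 17.05
eef_pos: [484.6, -244.7, 285.0]
eef_rot: [3.141, 0.0, 1.572]
wrist_force: [0.1, -0.5, 0.5]
finger_gap: 93.9
finger_force: 0.0
```

```bash
python3 caps.py w4
```

```text
17.05 [ 484.6 -244.7  285. ] [3.141 0.    1.572]
cap [473.  95.] [43. 49.] on table [ 632.  -124.8] in rack [ 627.1 -126.3]
cap [316. 219.] [39. 39.] on table [ 483.1 -245.4] in rack [ 483.2 -243. ]
```

step_arm(series=[-1.5, -0.5, -50, 0, 0, 0, 0, -50, 0, 0, 0, 0, -50, 0, 0, 0, 0, -34, 0, 0, 0, 0, -24, 0, 0, 0, 0, 0, 0, 0, 0, 0, 0, 0, 1, 0, 0, 0, 0, 1, 0, 0, 0, 0, 1, 0, 0, 0, 0, 1, 0, 0, 0, 0, 1, 0, 0, 0, 0, 1])

```text
clock: 18.6
eef_pos: [483.9, -244.6, 76.8]
eef_rot: [-3.141, -0.0, 1.572]
wrist_force: [-1.2, 0.0, 1.1]
finger_gap: 43.7
finger_force: 25.0
```

step_arm(series=[0, 0, 30, 0, 1, 0, 0, 45, 0, 1, 0, 0, 45, 0, 1, 28.8, 11, 0, 0, 1, 28.8, 11, 0, 0, 1, 28.8, 11, 0, 0, 1, 28.8, 11, 0, 0, 1, 28.8, 11, 0, 0, 1, 0, 0, -35, 0, 1, 0, 0, -35, 0, 1, 0, 0, -20, 0, 1, 0, 0, -10, 0, 1, 0, 0, -7, 0, 1, 0, 0, 0, 0, 1])

```text
clock: 20.35
eef_pos: [628.1, -189.7, 90.1]
eef_rot: [3.141, 0.0, 1.572]
wrist_force: [0.7, -1.1, -2.8]
finger_gap: 43.8
finger_force: 24.9
```

step_arm(series=[0, 0, 0, 0, 0.3, 0, 0, 0, 0, 0.3, 0, 0, 0, 0, 0.2, 0, 0, 40, 0, 0, 0, 0, 60, 0, 0, 0, 20, 50, 0, 0, 0, 40, 50, 0, 0, 0, 40, 0, 0, 0, 0, 40, 0, 0, 0, 0, 40, 0, 0, 0, 0, 20, 0, 0, 0, 0, 0, 0, 0, 0])

```text
clock: 21.85
eef_pos: [628.0, 10.0, 288.7]
eef_rot: [3.141, 0.0, 1.573]
wrist_force: [-0.9, -1.1, -0.1]
finger_gap: 94.0
finger_force: 0.0
```

```bash
python3 caps.py w5
python3 - <<'E'
from h import *
i,p,d=cam("wrist"); hsv=cv2.cvtColor(p,cv2.COLOR_BGR2HSV); H,S,V=[hsv[...,k].astype(int) for k in range(3)]
np.savez("w5.npz",p=p,d=d,**{k:i[k] for k in i})
k,l,st,ce=cv2.connectedComponentsWithStats(((H>12)&(H<30)&(S>100)).astype(np.uint8))
for j in range(1,k):
    if st[j,4]>80: print(st[j],ce[j].round(),onplane(i,*ce[j],73).round(1))
E
```

```text
21.85 [628.   10.  288.7] [3.141 0.    1.573]
cap [379. 165.] [ 98. 109.] on table [689.2  64.5] in rack [687.2  65.1]
cap [319. 229.] [39. 40.] on table [629.2  -1.8] in rack [629.2   1. ]
cap [318. 286.] [36. 38.] on table [628.9 -66.7] in rack [628.9 -61.8]
cap [317. 340.] [33. 37.] on table [ 627.2 -133.1] in rack [ 627.2 -126. ]
[456   0  27   7 107] [473.   2.] [769.7 209.2  73. ]
[ 24  44  15  17 148] [31. 52.] [357.  167.3  73. ]
[ 120   51   67   71 3761] [153.  86.] [468.9 137.6  73. ]
[ 412   80   52   49 1989] [438. 105.] [745.7 120.8  73. ]
[300 106  38  40 583] [319. 125.] [629.2 101.4  73. ]
[407 318  30  41 616] [419. 341.] [ 746.4 -137.6   73. ]
[  72  341   48   76 1681] [ 91. 379.] [ 356.  -188.3   73. ]
[ 517  341   48   75 1678] [545. 379.] [ 900.9 -188.    73. ]
[ 287  432  353   23 5110] [485. 446.] [ 840.  -286.4   73. ]
```

View pics/w5.png

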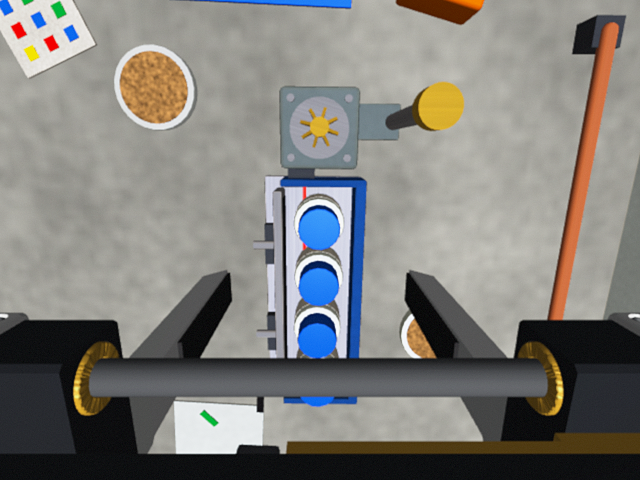

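All four jars stand in the channel, with the nut at (319,125) px, which is about (629,101) mm, and the pipe top at (438,105). Next is the wrench.

step_arm(series=[-12.8, 31, 0, 0.157, 0, -12.8, 31, 0, 0.157, 0, -12.8, 31, 0, 0.157, 0, -12.8, 31, 0, 0.157, 0, -12.8, 31, 0, 0.157, 0, -12.8, 31, 0, 0.157, 0, -12.8, 31, 0, 0.157, 0, -12.8, 31, 0, 0.157, 0, -12.8, 31, 0, 0.157, 0, -12.8, 31, 0, 0.157, 0, 0, 0, 0, 0, 0])

```text
clock: 23.32
eef_pos: [500.0, 319.8, 288.4]
eef_rot: [-3.142, -0.0, -3.14]
wrist_force: [0.1, -0.6, -0.1]
finger_gap: 93.9
finger_force: 0.0
```

```bash
cat > wr.py <<'E'
from h import *
import sys
s=manip.read_state(); print(s['clock'],s['eef_pos'].round(1),s['eef_rot'].round(3))
i,p,d=cam("wrist"); cv2.imwrite(f"pics/{sys.argv[1]}.png",p)
C=cloud(i,d); hsv=cv2.cvtColor(p,cv2.COLOR_BGR2HSV); H,S,V=[hsv[...,k].astype(int) for k in range(3)]
k,l,st,ce=cv2.connectedComponentsWithStats((((H<8)|(H>172))&(S>140)&(V>70)).astype(np.uint8))
for j in range(1,k):
    if st[j,4]>150:
        q=C[l==j]; P=np.array([onplane(i,u,v,30)[:2] for v,u in np.argwhere(l==j)],np.float32)
        print('red',ce[j].round(),st[j,4],'z',np.percentile(q[:,2],[5,50,95]).round(),'rect z30',cv2.minAreaRect(P))
X,Y,Z=C[...,0],C[...,1],C[...,2]
m=((Z>20)&(Z<42)&(S<90)&(X>500)&(X<680)&(Y>240)&(Y<400)).astype(np.uint8)
k,l,st,ce=cv2.connectedComponentsWithStats(m)
j=1+st[1:,4].argmax(); q=np.argwhere(l==j)[:,::-1]
P=np.array([onplane(i,u,v,28)[:2] for u,v in q],np.float32); print('grey',st[j],P.min(0),P.max(0),cv2.minAreaRect(P))
# ring: points farther than handle; fit outer circle from the widest extents
c=max(cv2.findContours((l==j).astype(np.uint8),0,2)[0],key=len)[:,0]
Q=np.array([onplane(i,u,v,28)[:2] for u,v in c]); Q=Q[Q[:,0]>Q[:,0].max()-55]
from scipy.optimize import least_squares
r=least_squares(lambda t:np.hypot(Q[:,0]-t[0],Q[:,1]-t[1])-t[2],[Q[:,0].mean(),Q[:,1].mean(),33],loss='soft_l1'); print('ring',r.x)
b=((H>100)&(H<128)&(S>130)).astype(np.uint8); k,l,st,ce=cv2.connectedComponentsWithStats(b); j=1+st[1:,4].argmax()
P=np.array([onplane(i,u,v,4)[:2] for v,u in np.argwhere(l==j)],np.float32); print('mat',cv2.minAreaRect(P))
E
python3 wr.py w6
```

```text
23.325 [500.  319.8 288.4] [-3.142 -0.    -3.14 ]
red [332. 118.] 326 z [28. 30. 31.] rect z30 ((397.098388671875, 335.1628723144531), (23.449810028076172, 19.44474220275879), 85.51010131835938)
red [325. 183.] 1508 z [29. 30. 31.] rect z30 ((470.3355712890625, 327.3194274902344), (18.897287368774414, 105.51485443115234), 83.9326171875)
grey [ 288  229   52   80 1536] [522.93005 281.88705] [625.865   345.62054] ((574.4552001953125, 313.3756408691406), (102.9993896484375, 63.61906814575195), 0.921516478061676)
ring [593.49532773 314.22185788  32.26025203]
mat ((516.8342895507812, 310.1654357910156), (149.54664611816406, 299.0908508300781), 87.5163345336914)
```

View pics/w6.png

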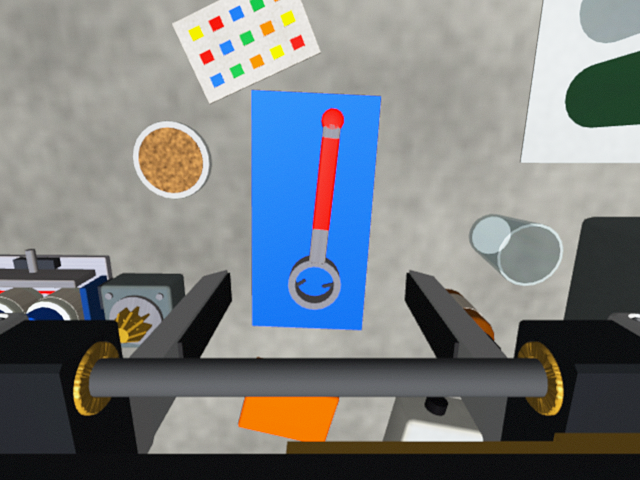

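The view shows the wrench with its head at (315,283) and heel at (332,118), 197.6 mm apart as they must be.

step_arm(series=[-5.9, 5, -50, -0.108, 0, 0, 0, -50, 0, 0, 0, 0, -50, 0, 0, 0, 0, -50, 0, 0, 0, 0, -35, 0, 0, 0, 0, -20, 0, 0, 0, 0, 0, 0, 0, 0, 0, 0, 0, 0.6, 0, 0, 0, 0, 1, 0, 0, 0, 0, 1, 0, 0, 0, 0, 1, 0, 0, 0, 0, 1, 0, 0, 0, 0, 1, 0, 0, 0, 0, 1], squeeze=45)

```text
clock: 25.12
eef_pos: [494.1, 324.4, 33.5]
eef_rot: [-3.142, -0.0, 3.034]
wrist_force: [-0.8, 0.0, -0.5]
finger_gap: 27.2
finger_force: 0.0
```

step_arm(series=[0, 0, 0, 0, 1, 0, 0, 0, 0, 1, 0, 0, 0, 0, 1, 0, 0, 20, 0, 1, 0, 0, 40, 0, 1, 0, 0, 40, 0, 1, 0, 0, 30, 0, 1, 0, 0, 0, 0, 1])

```text
clock: 26.12
eef_pos: [494.8, 324.8, 166.4]
eef_rot: [3.139, 0.004, 3.034]
wrist_force: [0.6, 0.4, -4.7]
finger_gap: 19.5
finger_force: 45.0
```

```bash
sed -i 's/z30/zT/; s/onplane(i,u,v,30)/onplane(i,u,v,160)/' wr.py
python3 - <<'E'
from h import *
s=manip.read_state(); print(s['eef_pos'].round(1),s['eef_rot'].round(3),s['wrist_force'].round(1),s['moment'].round(2),s['finger_gap'])
i,p,d=cam("wrist"); cv2.imwrite("pics/w7.png",p); C=cloud(i,d)
hsv=cv2.cvtColor(p,cv2.COLOR_BGR2HSV); H,S,V=[hsv[...,k].astype(int) for k in range(3)]
X,Y,Z=C[...,0],C[...,1],C[...,2]
z0=s['eef_pos'][2]-33.5+4
m=(Z>z0+5)&(Z<z0+45)&(Y>230)&(Y<420)&(X>540)&(S<90)&(d>0)
q=C[m]; print(len(q),'ring',q.mean(0).round(1), np.percentile(q,[1,99],axis=0).round(1), cv2.minEnclosingCircle(q[:,:2].astype(np.float32)))
m=(((H<8)|(H>172))&(S>140)&(V>70)&(Z>z0)&(X<450)); q=C[m]; print('red',q.mean(0).round(1),np.percentile(q,[1,99],axis=0).round(1))
E
```

```text
[494.8 324.8 166.4] [3.139 0.004 3.034] [ 0.6  0.4 -4.7] [0.05 0.2  0.03] 19.499733373938923
2708 ring [563.4 316.7 158.9] [[547.1 296.1 142.8]
 [577.  335.7 163.7]] ((567.7249145507812, 315.8592224121094), 22.534502029418945)
red [418.5 332.3 164.3] [[388.4 320.8 161.1]
 [449.4 345.4 165. ]]
```

step_arm(series=[4.9, -27.6, 0, 0.066, 1, 4.9, -27.6, 0, 0.066, 1, 4.9, -27.6, 0, 0.066, 1, 4.9, -27.6, 0, 0.066, 1, 4.9, -27.6, 0, 0.066, 1, 4.9, -27.6, 0, 0.066, 1, 4.9, -27.6, 0, 0.066, 1, 4.9, -27.6, 0, 0.066, 1, 4.9, -27.6, 0, 0.066, 1, 4.9, -27.6, 0, 0.066, 1, 0, 0, -15, 0, 1, 0, 0, -10, 0, 1, 0, 0, 0, 0, 1])

```text
clock: 27.8
eef_pos: [542.3, 49.1, 137.0]
eef_rot: [3.14, -0.002, -2.589]
wrist_force: [-1.0, 0.2, -4.1]
finger_gap: 19.4
finger_force: 45.0
```

Run:
```python
from h import *
s=manip.read_state(); print(s['clock'],s['eef_pos'].round(1),s['eef_rot'].round(3),s['wrist_force'].round(1),s['joints'].round(2))
i,p,d=cam("wrist"); cv2.imwrite("pics/w8.png",p)
i,q,d=cam("scene"); a=q[200:380,230:450]; b=cam("side")[1][140:290,220:420]
cv2.imwrite("pics/c8.png",np.hstack([cv2.resize(p,(400,300)),cv2.resize(a,(400,300))]))
```

```text
27.8 [542.3  49.1 137. ] [ 3.140e+00 -2.000e-03 -2.589e+00] [-1.   0.2 -4.1] [ 0.02  0.38  1.64  0.    1.12 -2.1 ]
```

View pics/c8.png

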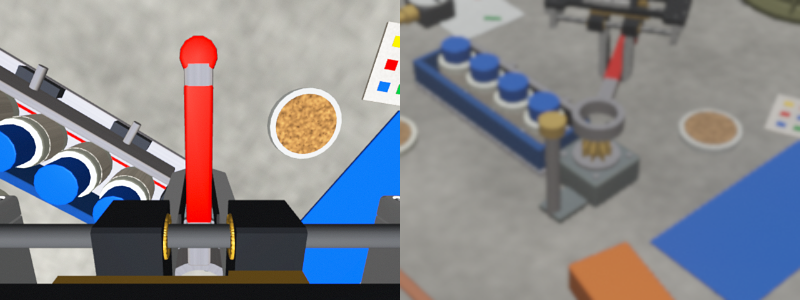

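Left, the wrench is held level with the heel at (198,55). Right (scene crop), the ring at (600,115) hangs just over the nut.

step_arm(series=[1, -0.3, -15, 0, 1, 0, 0, -15, 0, 1, 0, 0, -8, 0, 1, 0, 0, -6, 0, 1, 0, 0, -5, 0, 1, 0, 0, 0, 0, 1])

```text
clock: 28.7
eef_pos: [544.0, 48.2, 89.3]
eef_rot: [3.141, -0.0, -2.589]
wrist_force: [2.1, -0.3, -1.9]
finger_gap: 19.7
finger_force: 45.0
```

step_arm(series=[-7.1, 14, -1, -0.157, 1, -4.9, 14.9, -1, -0.157, 1, -2.5, 15.5, -1, -0.157, 1, 0, 15.8, 0, -0.157, 1, 0, 0, 0, 0, 1])

```text
clock: 29.32
eef_pos: [526.4, 109.4, 84.9]
eef_rot: [-3.14, -0.009, 3.065]
wrist_force: [-13.2, 2.1, -4.1]
finger_gap: 19.3
finger_force: 45.1
```

step_arm(series=[-1, 15.5, 0, -0.157, 1, 1.4, 14.9, 0, -0.157, 1, 6.1, 14, 0, -0.157, 1, 0, 0, 0, 0, 1])

```text
clock: 29.82
eef_pos: [537.8, 152.8, 86.9]
eef_rot: [3.14, 0.004, 2.594]
wrist_force: [14.9, -4.7, -7.1]
finger_gap: 20.1
finger_force: 45.1
```

Run:
```python
from h import *
s=manip.read_state(); print(s['clock'],s['eef_pos'].round(1),s['eef_rot'].round(3),s['wrist_force'].round(1),s['moment'].round(2))
i,q,d=cam("scene"); a=q[200:380,230:450]
cv2.imwrite("pics/c9.png",np.hstack([cv2.resize(cam("wrist")[1],(400,300)),cv2.resize(a,(400,300))]))
```

```text
29.825 [537.8 152.8  86.9] [3.14  0.004 2.594] [14.9 -4.7 -7.1] [-0.65 -2.57  0.48]
```

View pics/c9.png

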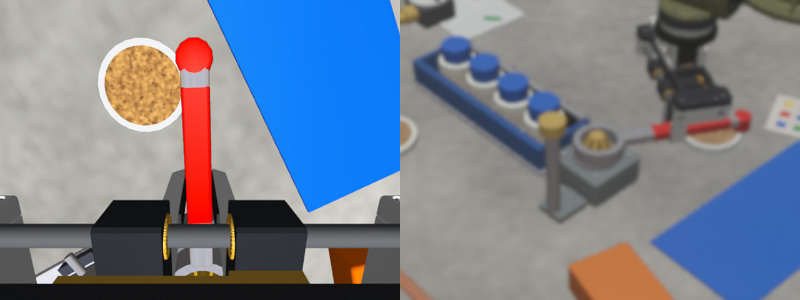

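The ring at (598,140) in the scene crop now sits down around the nut, so I can ratchet.

step_arm(series=[-3.7, -14, 0, 0.157, 1, -4.9, -14.9, 0, 0.157, 1, -2.5, -15.5, 0, 0.157, 1, 0, -15.8, 0, 0.157, 1, 2.5, -15.5, 0, 0.157, 1, 4.9, -14.9, 0, 0.157, 1, 7.1, -14, 0, 0.157, 1, 0, 0, 0, 0, 1])

```text
clock: 30.92
eef_pos: [539.5, 47.2, 86.3]
eef_rot: [3.141, -0.001, -2.589]
wrist_force: [2.9, -0.4, -3.9]
finger_gap: 19.5
finger_force: 44.9
```

step_arm(series=[-7.1, 14, 0, -0.157, 1, -4.9, 14.9, 0, -0.157, 1, -2.5, 15.5, 0, -0.157, 1, 0, 15.8, 0, -0.157, 1])

```text
clock: 31.42
eef_pos: [525.0, 109.0, 86.6]
eef_rot: [-3.141, 0.001, 3.06]
wrist_force: [9.4, -1.9, -5.0]
finger_gap: 19.7
finger_force: 44.9
```

step_arm(series=[3.2, 15.5, -1, -0.157, 1, 4.9, 14.9, 0, -0.157, 1, 7.1, 14, 0, -0.157, 1, 0, 0, 0, 0, 1])

```text
clock: 31.92
eef_pos: [539.2, 154.0, 85.0]
eef_rot: [-3.14, -0.002, 2.594]
wrist_force: [-4.0, 3.2, -3.4]
finger_gap: 19.9
finger_force: 44.9
```

step_arm(series=[-7.1, -14, 0, 0.157, 1, -4.9, -14.9, 0, 0.157, 1, -2.5, -15.5, 0, 0.157, 1, 0, -15.8, 0, 0.157, 1, 2.5, -15.5, 0, 0.157, 1, 4.9, -14.9, 0, 0.157, 1, 7.1, -14, 0, 0.157, 1, 0, 0, 0, 0, 1, -7.1, 14, 0, -0.157, 1, -4.9, 14.9, 0, -0.157, 1, -2.5, 15.5, 0, -0.157, 1, 0, 15.8, 0, -0.157, 1, 2.5, 15.5, 0, -0.157, 1, 4.9, 14.9, 0, -0.157, 1, 7.1, 14, 0, -0.157, 1, 0, 0, 0, 0, 1])

```text
clock: 33.92
eef_pos: [539.3, 154.0, 85.1]
eef_rot: [-3.141, -0.002, 2.594]
wrist_force: [-3.8, 3.3, -2.6]
finger_gap: 19.4
finger_force: 44.9
```

```bash
cat > jaw.py <<'E'
from h import *
import sys
s=manip.read_state(); print(s['clock'],s['eef_pos'].round(1),s['eef_rot'].round(3),s['wrist_force'].round(1),s['moment'].round(2))
i,q,d=cam("side"); a=q[170:320,270:470]
b=cam("scene")[1][200:320,230:390]
cv2.imwrite(f"pics/{sys.argv[1]}.png",np.hstack([cv2.resize(a,(400,300)),cv2.resize(b,(400,300))]))
E
python3 jaw.py j1
```

```text
33.925 [539.3 154.   85.1] [-3.141e+00 -2.000e-03  2.594e+00] [-3.8  3.3 -2.6] [0.65 0.72 0.32]
```

View pics/j1.png

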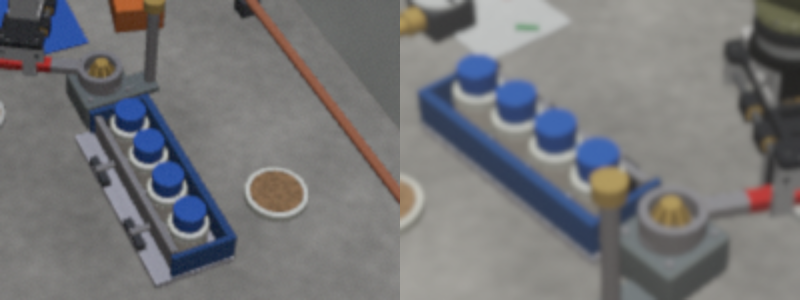

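The jaw has moved in towards the jars, with all four upright. I'll measure its travel by comparing with the first side image.

```bash
cat > jm.py <<'E'
from h import *
i=manip.camera_info("side")
def f(p,d):
    C=cloud(i,d); S=cv2.cvtColor(p,cv2.COLOR_BGR2HSV)[...,1]
    m=(C[...,2]>49)&(C[...,2]<66)&(C[...,0]>560)&(C[...,0]<620)&(S<70)&(d>0)
    out=[]
    for y in range(-210,-20,20):
        mm=m&(abs(C[...,1]-y)<10); out.append(np.percentile(C[...,0][mm],[5,50]) if mm.sum()>8 else [np.nan]*2)
    return np.array(out)
z=np.load("side0.npz"); a=f(z['p'],z['d']); _,p,d=cam("side"); b=f(p,d)
print(a.round(1).T); print(b.round(1).T); print('travel',np.nanmedian(b-a,axis=0))
E
python3 jm.py
```

```text
[[576.3 576.7 577.  577.4 577.1 577.1 577.7 577.3 578.1 578.2]
 [580.2 580.9 581.3 580.4 582.1 581.2 582.4 581.9 581.5 582.5]]
[[589.4 589.5 589.4 589.9 590.1 590.2 589.3 589.9 590.9 590.3]
 [605.9 598.9 594.5 605.6 599.7 596.  597.1 603.2 597.2 597.4]]
travel [12.65722467 16.60924586]
```

step_arm(series=[-7.1, -14, 0, 0.157, 1, -4.9, -14.9, 0, 0.157, 1, -2.5, -15.5, 0, 0.157, 1, 0, -15.8, 0, 0.157, 1, 2.5, -15.5, 0, 0.157, 1, 4.9, -14.9, 0, 0.157, 1, 7.1, -14, 0, 0.157, 1, 0, 0, 0, 0, 1])

```text
clock: 35.08
eef_pos: [540.1, 47.1, 85.5]
eef_rot: [-3.141, -0.0, -2.59]
wrist_force: [3.3, -0.4, -3.3]
finger_gap: 19.5
finger_force: 44.9
```

step_arm(series=[-7.1, 14, 0, -0.157, 1, -4.9, 14.9, 0, -0.157, 1, -2.5, 15.5, 0, -0.157, 1, 0, 15.8, 0, -0.157, 1, 2.5, 15.5, 0, -0.157, 1, 4.9, 14.9, 0, -0.157, 1, 7.1, 14, 0, -0.157, 1, 0, 0, 0, 0, 1, -7.1, -14, 0, 0.157, 1, -4.9, -14.9, 0, 0.157, 1, -2.5, -15.5, 0, 0.157, 1, 0, -15.8, 0, 0.157, 1, 2.5, -15.5, 0, 0.157, 1, 4.9, -14.9, 0, 0.157, 1, 7.1, -14, 0, 0.157, 1, 0, 0, 0, 0, 1])

```text
clock: 37.08
eef_pos: [540.1, 47.1, 85.5]
eef_rot: [-3.141, -0.0, -2.59]
wrist_force: [2.0, -0.7, -4.3]
finger_gap: 19.6
finger_force: 44.9
```

```bash
python3 jm.py
```

```text
[[576.3 576.7 577.  577.4 577.1 577.1 577.7 577.3 578.1 578.2]
 [580.2 580.9 581.3 580.4 582.1 581.2 582.4 581.9 581.5 582.5]]
[[593.6 593.5 593.5 593.4 594.1 594.8 593.7 593.4 594.5 594.7]
 [604.  602.2 597.7 604.6 604.4 599.2 600.7 606.1 602.7 600.8]]
travel [16.4997845  21.25200866]
```

step_arm(series=[-7.1, 14, 0, -0.157, 1, -4.9, 14.9, 0, -0.157, 1, -2.5, 15.5, 0, -0.157, 1, 0, 15.8, 0, -0.157, 1, 2.5, 15.5, 0, -0.157, 1, 4.9, 14.9, 0, -0.157, 1])

```text
clock: 37.88
eef_pos: [532.3, 139.8, 85.5]
eef_rot: [-3.141, -0.001, 2.746]
wrist_force: [1.3, -0.3, -2.4]
finger_gap: 19.8
finger_force: 45.0
```

step_arm(series=[3.5, 7, 0, -0.08, 1, 0, 0, 0, 0, 1])

```text
clock: 38.12
eef_pos: [535.5, 146.7, 85.2]
eef_rot: [-3.141, -0.002, 2.672]
wrist_force: [-4.2, 2.4, -3.4]
finger_gap: 19.3
finger_force: 45.0
```

step_arm(series=[3.6, 7, 0, -0.077, 1, 0, 0, 0, 0, 1])

```text
clock: 38.38
eef_pos: [539.1, 153.4, 85.2]
eef_rot: [-3.141, -0.002, 2.596]
wrist_force: [-5.5, 4.3, -2.1]
finger_gap: 20.0
finger_force: 45.0
```

```bash
python3 jm.py
```

```text
[[576.3 576.7 577.  577.4 577.1 577.1 577.7 577.3 578.1 578.2]
 [580.2 580.9 581.3 580.4 582.1 581.2 582.4 581.9 581.5 582.5]]
[[597.4 598.5 597.2 598.1 598.1 598.1 597.9 599.5 598.3 598.1]
 [606.2 608.5 603.3 606.3 606.4 604.  603.  608.4 604.7 603.4]]
travel [20.83585475 23.73497498]
```

step_arm(series=[-7.1, -14, 0, 0.157, 1, -4.9, -14.9, 0, 0.157, 1, -2.5, -15.5, 0, 0.157, 1, 0, -15.8, 0, 0.157, 1, 2.5, -15.5, 0, 0.157, 1, 4.9, -14.9, 0, 0.157, 1, 7.1, -14, 0, 0.157, 1, 0, 0, 0, 0, 1, -7.1, 14, 0, -0.157, 1, -4.9, 14.9, 0, -0.157, 1, 0, 0, 0, 0, 1])

```text
clock: 39.8
eef_pos: [527.8, 77.6, 85.6]
eef_rot: [-3.141, 0.0, -2.903]
wrist_force: [1.9, -3.9, -4.3]
finger_gap: 19.3
finger_force: 44.9
```

step_arm(series=[-1.4, 7.7, 0, -0.078, 1, 0, 0, 0, 0, 1])

```text
clock: 40.05
eef_pos: [526.5, 84.6, 85.5]
eef_rot: [-3.141, -0.001, -2.978]
wrist_force: [-1.1, -1.6, -3.2]
finger_gap: 19.9
finger_force: 44.9
```

step_arm(series=[-1.1, 7.8, 0, -0.079, 1, 0, 0, 0, 0, 1])

```text
clock: 40.3
eef_pos: [525.5, 92.5, 85.5]
eef_rot: [3.142, -0.0, -3.057]
wrist_force: [-0.4, -1.6, -4.0]
finger_gap: 19.6
finger_force: 44.9
```

step_arm(series=[0, 7.9, 0, -0.079, 1, 0, 0, 0, 0, 1])

```text
clock: 40.55
eef_pos: [525.3, 100.4, 85.3]
eef_rot: [-3.142, -0.001, -3.136]
wrist_force: [-3.2, -0.2, -3.7]
finger_gap: 20.2
finger_force: 44.9
```

step_arm(series=[0, 7.9, 0, -0.078, 1, 0, 0, 0, 0, 1])

```text
clock: 40.8
eef_pos: [525.5, 108.3, 85.4]
eef_rot: [-3.142, -0.001, 3.07]
wrist_force: [-3.6, 1.0, -4.1]
finger_gap: 19.3
finger_force: 44.9
```

step_arm(series=[1, 7.8, 0, -0.078, 1, 0, 0, 0, 0, 1])

```text
clock: 41.05
eef_pos: [526.4, 115.8, 85.3]
eef_rot: [-3.141, -0.001, 2.992]
wrist_force: [-5.1, -1.2, -2.8]
finger_gap: 19.7
finger_force: 45.0
```

step_arm(series=[1.5, 7.7, 0, -0.079, 1, 0, 0, 0, 0, 1])

```text
clock: 41.3
eef_pos: [527.8, 123.1, 85.2]
eef_rot: [-3.14, -0.001, 2.913]
wrist_force: [-9.0, -1.8, -3.3]
finger_gap: 19.5
finger_force: 45.3
```

```bash
python3 jm.py; python3 jaw.py j2
```

```text
[[576.3 576.7 577.  577.4 577.1 577.1 577.7 577.3 578.1 578.2]
 [580.2 580.9 581.3 580.4 582.1 581.2 582.4 581.9 581.5 582.5]]
[[598.9 599.5 599.8 600.6 600.2 599.6 600.1 600.2 600.6 600.9]
 [606.3 608.3 604.3 608.2 609.6 604.6 604.9 608.5 608.6 605.1]]
travel [22.69818263 26.38181369]
41.35 [527.7 123.2  85.2] [-3.140e+00 -1.000e-03  2.914e+00] [-6.4 -0.8 -5.4] [-0.43  1.31  0.61]
```

step_arm(series=[1.8, 7.6, 0, -0.078, 1, 0, 0, 0, 0, 1])

```text
clock: 41.7
eef_pos: [529.6, 130.1, 85.1]
eef_rot: [-3.139, -0.001, 2.835]
wrist_force: [-4.9, -7.6, -3.2]
finger_gap: 19.9
finger_force: 45.8
```

step_arm(series=[2.5, 7.4, 0, -0.078, 1, 0, 0, 0, 0, 1])

```text
clock: 41.95
eef_pos: [531.7, 136.9, 84.8]
eef_rot: [-3.137, -0.002, 2.757]
wrist_force: [-7.3, -12.6, -3.5]
finger_gap: 19.7
finger_force: 46.4
```

```bash
python3 jm.py; python3 jaw.py j3
```

```text
[[576.3 576.7 577.  577.4 577.1 577.1 577.7 577.3 578.1 578.2]
 [580.2 580.9 581.3 580.4 582.1 581.2 582.4 581.9 581.5 582.5]]
[[598.6 599.  599.4 598.8 599.5 600.3 599.9 600.1 600.9 601.6]
 [607.3 607.7 605.3 607.7 607.4 606.8 605.  610.9 607.2 604.5]]
travel [22.37264551 25.66287419]
42.0 [531.7 136.9  84.9] [-3.137e+00 -2.000e-03  2.758e+00] [ -6.8 -12.8  -3. ] [-2.44  1.4   0.96]
```

step_arm(series=[1.5, 4, 0, -0.04, 1, 0, 0, 0, 0, 1, 0, 0, 0, 0, 1])

```text
clock: 42.48
eef_pos: [532.9, 140.4, 84.7]
eef_rot: [-3.137, -0.002, 2.718]
wrist_force: [-8.2, -15.3, -4.0]
finger_gap: 19.9
finger_force: 46.6
```

View pics/j3.png

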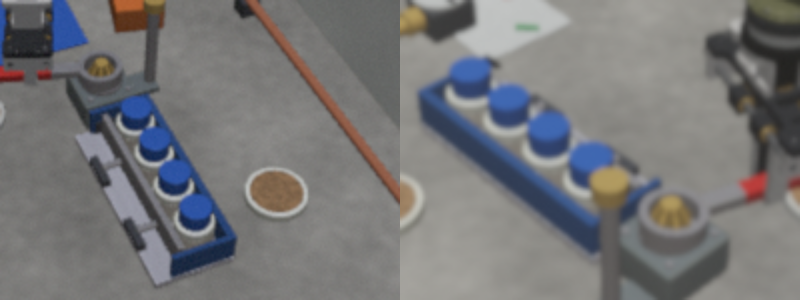

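The jaw stands over the red line with the four jars upright beside the fence. The load rises while the jaw stays still, so it is at its stop. Now I'll back off and lift the wrench off.

step_arm(series=[-2.5, -7.5, 0, 0.078, 1, -2, -7.6, 0, 0.078, 1, 0, 0, 0, 0, 1])

```text
clock: 42.85
eef_pos: [528.5, 126.8, 85.1]
eef_rot: [-3.141, -0.002, 2.874]
wrist_force: [-5.5, -3.0, -3.9]
finger_gap: 19.6
finger_force: 45.3
```

step_arm(series=[0, 0, 8, 0, 1, 0, 0, 12, 0, 1, 0, 0, 20, 0, 1, 0, 0, 30, 0, 1, 0, 0, 0, 0, 1])

```text
clock: 43.48
eef_pos: [531.3, 127.5, 158.1]
eef_rot: [3.139, 0.006, 2.871]
wrist_force: [1.5, -0.2, -2.1]
finger_gap: 19.9
finger_force: 45.0
```

```bash
python3 jm.py|tail -1
python3 - <<'E'
from h import *
s=manip.read_state(); print(s['clock'],s['eef_pos'].round(1),s['eef_rot'].round(3),s['wrist_force'].round(1))
i,p,d=cam("wrist"); C=cloud(i,d)
hsv=cv2.cvtColor(p,cv2.COLOR_BGR2HSV); H,S,V=[hsv[...,k].astype(int) for k in range(3)]
m=((H<8)|(H>172))&(S>140)&(V>70)&(C[...,2]>s['eef_pos'][2]-30)&(d>0)
q=C[m]; v=cv2.fitLine(q.astype(np.float32),2,0,.01,.01).ravel(); print(len(q),v.round(3),'yaw',np.arctan2(-v[1]*np.sign(v[0])*-1,abs(v[0])))
print(np.percentile(q,[1,99],axis=0).round(1))
k,l,st,ce=cv2.connectedComponentsWithStats(m.astype(np.uint8))
for j in range(1,k):
    if st[j,4]>100: print(ce[j].round(),st[j,4],C[l==j].mean(0).round(1))
E
```

```text
travel [22.33568767 26.04450207]
43.525 [530.9 127.5 157.1] [3.14  0.004 2.871] [ 4.1  0.3 -1.5]
11502 [ 8.90000e-01 -2.42000e-01 -3.86000e-01  4.92950e+02  1.37411e+02
  1.71746e+02] yaw -0.2656277
[[446.5 112.  137.3]
 [567.5 157.5 190.8]]
[317. 145.] 4902 [459.9 146.4 185. ]
[318. 278.] 6600 [517.5 130.7 161.9]
```

step_arm(series=[0, 0, 20, 0, 1, 0, 0, 20, 0, 1, 0, 0, 0, 0, 1], squeeze=60)

```text
clock: 43.95
eef_pos: [529.7, 127.8, 196.0]
eef_rot: [3.141, 0.001, 2.87]
wrist_force: [-0.4, 0.4, -4.4]
finger_gap: 19.4
finger_force: 60.0
```

```bash
cat > tilt.py <<'E'
from h import *
import sys
s=manip.read_state(); print(s['clock'],s['eef_pos'].round(1),s['eef_rot'].round(3),s['wrist_force'].round(1),s['moment'].round(2),s['finger_gap'])
i,p,d=cam("wrist"); C=cloud(i,d)
hsv=cv2.cvtColor(p,cv2.COLOR_BGR2HSV); H,S,V=[hsv[...,k].astype(int) for k in range(3)]
m=((H<8)|(H>172))&(S>140)&(V>70)&(C[...,2]>s['eef_pos'][2]-60)&(d>0)
k,l,st,ce=cv2.connectedComponentsWithStats(m.astype(np.uint8))
for j in range(1,k):
    if st[j,4]>100:
        q=C[l==j]; v=cv2.fitLine(q.astype(np.float32),2,0,.01,.01).ravel(); print(ce[j].round(),st[j,4],q.mean(0).round(1),v[:3].round(3))
a=cam("scene")[1][200:350,250:450]; b=cam("side")[1][120:270,230:430]
cv2.imwrite(f"pics/{sys.argv[1]}.png",np.hstack([cv2.resize(a,(400,300)),cv2.resize(b,(400,300))]))
E
python3 tilt.py t1
```

```text
43.95 [529.7 127.8 196. ] [3.141e+00 1.000e-03 2.870e+00] [-0.4  0.4 -4.4] [ 0.06  0.19 -0.02] 19.390135736224323
[317. 160.] 4875 [463.5 145.7 227.5] [ 0.855 -0.292  0.428]
[318. 287.] 5782 [520.2 130.  201.4] [ 0.82  -0.226 -0.526]
```

View pics/t1.png

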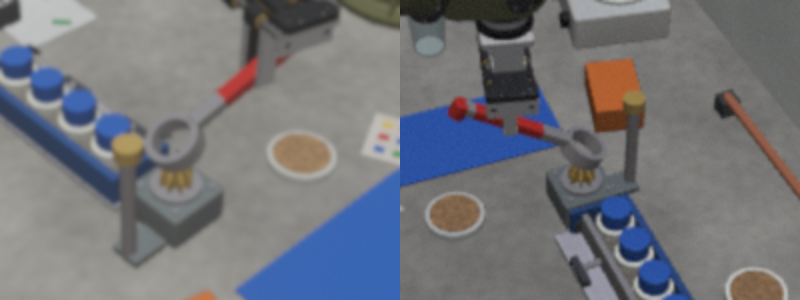

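The wrench is off the nut and the jars are in place, but it pitched head-down in the fingers. I'll carry it to the mat and let it pivot flat under a light grip.

step_arm(series=[-4.5, 31, 0, 0.037, 1, -4.5, 31, 0, 0.037, 1, -4.5, 31, 0, 0.037, 1, -4.5, 31, 0, 0.037, 1, -4.4, 31, 0, 0.037, 1, -4.3, 30, 0, 0.036, 1, 0, 0, -30, 0, 1, 0, 0, -30, 0, 1, 0, 0, -26, 0, 1, 0, 0, 0, 0, 1])

```text
clock: 45.35
eef_pos: [501.8, 312.3, 107.2]
eef_rot: [-3.139, -0.004, 3.09]
wrist_force: [0.3, -0.2, -3.1]
finger_gap: 19.7
finger_force: 60.0
```

step_arm(series=[0, 0, -10, 0, 1, 0, 0, -10, 0, 1, 0, 0, -10, 0, 1, 0, 0, 0, 0, 1], squeeze=8)

```text
clock: 45.85
eef_pos: [502.7, 312.6, 78.7]
eef_rot: [-3.141, -0.001, 3.09]
wrist_force: [0.5, 0.1, -3.3]
finger_gap: 20.2
finger_force: 8.0
```

```bash
python3 tilt.py t2
```

```text
45.85 [502.7 312.6  78.7] [-3.141e+00 -1.000e-03  3.090e+00] [ 0.5  0.1 -3.3] [ 0.05 -0.03  0.01] 20.16263793676309
[317. 145.] 3606 [429.3 315.7  97.5] [ 0.838 -0.521  0.163]
[318. 278.] 6618 [488.8 312.8  81.7] [ 0.936 -0.046 -0.349]
```

step_arm(series=[0, 0, -8, 0, 1, 0, 0, -8, 0, 1, 0, 0, -8, 0, 1, 0, 0, -8, 0, 1, 0, 0, -6, 0, 1, 0, 0, -4, 0, 1, 0, 0, 0, 0, 1], squeeze=5)

```text
clock: 46.88
eef_pos: [502.8, 312.7, 37.3]
eef_rot: [-3.141, -0.0, 3.09]
wrist_force: [-1.9, -0.3, -2.8]
finger_gap: 19.9
finger_force: 5.0
```

```bash
python3 tilt.py t3
```

```text
46.875 [502.8 312.7  37.3] [-3.141 -0.     3.09 ] [-1.9 -0.3 -2.8] [0.03 0.19 0.01] 19.86592073959824
[318. 134.] 2193 [425.1 316.4  35.3] [ 0.085  0.996 -0.01 ]
[318. 270.] 7257 [486.3 313.1  35. ] [ 0.998 -0.05  -0.049]
```

step_arm(series=[0, 0, -4, 0, 1, 0, 0, 0, 0, 1, 0, 0, 0, 0, 0.6, 0, 0, 0, 0, 0.5, 0, 0, 0, 0, 0.4, 0, 0, 0, 0, 0.3, 0, 0, 30, 0, 0.3, 0, 0, 50, 0, 0.2, 0, 0, 60, 0, 0.1, 0, 0, 60, 0, 0, 0, 0, 55, 0, 0, 0, 0, 0, 0, 0])

```text
clock: 48.52
eef_pos: [503.6, 313.2, 293.1]
eef_rot: [3.138, 0.007, 3.09]
wrist_force: [-0.0, 0.6, -0.6]
finger_gap: 94.1
finger_force: 0.0
```

```bash
sed -i 's/onplane(i,u,v,160)/onplane(i,u,v,30)/' wr.py; python3 wr.py w10
```

```text
48.525 [503.6 313.2 293.1] [3.138 0.007 3.09 ]
red [330. 163.] 315 z [28. 30. 31.] rect zT ((451.4960632324219, 330.31072998046875), (23.039152145385742, 21.35013198852539), 86.98531341552734)
red [328. 223.] 1337 z [29. 30. 31.] rect zT ((524.549560546875, 324.8521728515625), (18.89301872253418, 105.0148696899414), 85.34327697753906)
grey [ 300  267   50   74 1421] [578.1696  282.28806] [680.3005  346.46246] ((629.501953125, 315.94049072265625), (63.77647399902344, 102.01546478271484), 86.24315643310547)
ring [647.88712099 314.36043732  32.46927456]
mat ((516.8269653320312, 310.1767578125), (149.66952514648438, 299.0129089355469), 87.51397705078125)
```

The wrench now lies with its ring overhanging the mat's end (head at x=648, mat ends at about 667). I'll re-lay it after the valve, which keeps the asked order anyway.

step_arm(series=[0, -46, 0, -0.008, 0, 0, -46, 0, -0.008, 0, 0, -46, 0, -0.008, 0, 0, -46, 0, -0.008, 0, 0, -46, 0, -0.008, 0, 0, -46, 0, -0.008, 0, 0, -46, 0, -0.008, 0, 0, -46, 0, -0.008, 0, 0, -46, 0, -0.008, 0, 0, -46, 0, -0.008, 0, 0, -46, 0, -0.008, 0, 0, -46, 0, -0.008, 0, 0, -46, 0, -0.008, 0, 0, -46, 0, -0.008, 0, 0, 0, 0, 0, 0], squeeze=20)

```text
clock: 50.45
eef_pos: [501.8, -333.4, 285.8]
eef_rot: [3.14, -0.003, 2.975]
wrist_force: [-0.1, -0.0, -0.5]
finger_gap: 93.7
finger_force: 0.0
```

```bash
cat > valve.py <<'E'
from h import *
import sys
s=manip.read_state(); print(s['clock'],s['eef_pos'].round(1),s['eef_rot'].round(3))
i,p,d=cam("wrist"); cv2.imwrite(f"pics/{sys.argv[1]}.png",p); C=cloud(i,d)
hsv=cv2.cvtColor(p,cv2.COLOR_BGR2HSV); H,S,V=[hsv[...,k].astype(int) for k in range(3)]
def comps(m,name,z,mn):
    k,l,st,ce=cv2.connectedComponentsWithStats(m.astype(np.uint8))
    for j in range(1,k):
        if st[j,4]>mn:
            P=np.array([onplane(i,u,v,z)[:2] for v,u in np.argwhere(l==j)],np.float32); zz=np.median(C[...,2][l==j])
            if zz>-10 and zz<150: print(name,ce[j].round(),st[j,4],'z',zz.round(),'mean',P.mean(0).round(1),'rect',[np.round(a,1) for a in cv2.minAreaRect(P)])
comps((H>22)&(H<34)&(S>150)&(V>100),'yellow',77,150)
comps(((H<8)|(H>172))&(S>140)&(V>70),'red',1,60)
comps((H>45)&(H<80)&(S>100)&(V>50),'green',1,60)
comps((V<60)&(abs(C[...,2]-2)<4),'black',1,60)
comps((V<70)&(abs(C[...,2]-120)<6),'amber cap',122,60)
E
python3 valve.py v1
```

```text
50.45 [ 501.8 -333.4  285.8] [ 3.140e+00 -3.000e-03  2.975e+00]
yellow [277. 219.] 1288 z 77.0 mean [ 495.6 -375.5] rect [array([ 496.2, -375.7]), array([ 20.4, 104.1]), np.float64(79.1)]
yellow [290. 312.] 664 z 34.0 mean [ 600.9 -382. ] rect [array([ 603.4, -384. ]), array([17.9, 84.1]), np.float64(84.1)]
yellow [190. 435.] 1891 z 16.0 mean [ 741.8 -533.8] rect [array([ 740.2, -533.4]), array([68.4, 57.6]), np.float64(80.4)]
red [273. 157.] 171 z 4.0 mean [ 432.4 -377.1] rect [array([ 432.5, -377.1]), array([ 8.8, 27.5]), np.float64(86.5)]
green [337. 177.] 187 z 4.0 mean [ 468.8 -304.5] rect [array([ 469. , -304.6]), array([ 9.3, 29.5]), np.float64(41.3)]
green [294. 236.] 73 z 51.0 mean [ 532.9 -370.3] rect [array([ 532.9, -370.4]), array([ 6.9, 17.3]), np.float64(40.9)]
black [367. 234.] 138 z 4.0 mean [ 545.5 -278.2] rect [array([ 545.5, -278.4]), array([27.2,  8.4]), np.float64(86.3)]
amber cap [126. 301.] 1210 z 122.0 mean [ 541.2 -528.8] rect [array([ 541.5, -528.7]), array([35.9, 41.7]), np.float64(33.2)]
```

View pics/v1.png

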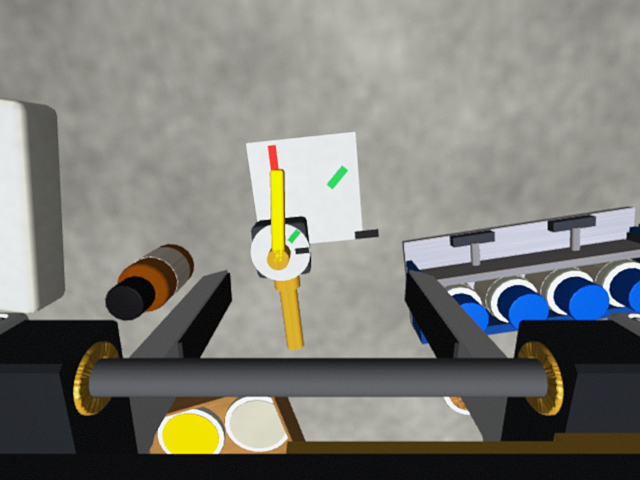

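Marks fit a circle around (538.4,-384.1): red (273,157) px, green (337,177), black (367,234). The lever is at about 169°, and half open (green) is at 131.2°.

step_arm(series=[-15, -18.9, -40, -0.025, 0.3, -15.1, -18.8, -40, 0, 0.4, 0, 0, -50, 0, 0.4, 0, 0, -50, 0, 0.4, 0, 0, -30, 0, 0.4, 0, 0, 0, 0, 0.4, 0, 0, 0, 0, 1, 0, 0, 0, 0, 1, 0, 0, 0, 0, 1, 0, 0, 0, 0, 1, 0, 0, 0, 0, 1, 0, 0, 0, 0, 1], squeeze=15)

```text
clock: 52.0
eef_pos: [472.7, -369.2, 78.8]
eef_rot: [-3.141, 0.0, 2.953]
wrist_force: [-2.1, -1.3, 3.0]
finger_gap: 13.9
finger_force: 15.0
```

step_arm(series=[2.3, 8.7, 0, -0.132, 1, 3.4, 8.3, 0, -0.132, 1, 4.5, 7.8, 0, -0.132, 1, 5.4, 7.1, 0, -0.132, 1, 6.3, 6.3, 0, -0.132, 1, 0, 0, 0, 0, 1, 0, 0, 0, 0, 1])

```text
clock: 52.88
eef_pos: [495.2, -331.7, 78.9]
eef_rot: [3.142, 0.003, 2.292]
wrist_force: [4.5, -6.9, -2.2]
finger_gap: 13.8
finger_force: 15.1
```

step_arm(series=[0, 0, 0, 0, 0.7, 0, 0, 0, 0, 0.6, 0, 0, 0, 0, 0.5, 0, 0, 40, 0, 0.4, 0, 0, 60, 0, 0.2, 0, 0, 60, 0, 0, 0, 0, 50, 0, 0, 0, 0, 0, 0, 0])

```text
clock: 53.88
eef_pos: [495.3, -331.2, 292.7]
eef_rot: [3.14, 0.007, 2.293]
wrist_force: [-0.8, -0.1, -1.0]
finger_gap: 90.6
finger_force: 0.0
```

```bash
python3 valve.py v2 | head -4
python3 - <<'E'
import cv2;p=cv2.imread('pics/v2.png');print(p.shape)
E
```

```text
53.875 [ 495.3 -331.2  292.7] [3.14  0.007 2.293]
yellow [317. 237.] 1143 z 77.0 mean [ 509.8 -349.8] rect [array([ 509.4, -352.3]), array([ 19.9, 104.6]), np.float64(41.6)]
yellow [362. 307.] 590 z 35.0 mean [ 603.3 -377.2] rect [array([ 606. , -376.5]), array([17.9, 83.8]), np.float64(88.8)]
yellow [365. 438.] 225 z 16.0 mean [ 729.5 -507.5] rect [array([ 729.1, -506.4]), array([48.3, 10.8]), np.float64(41.3)]
(480, 640, 3)
```

The lever reads 131.6°, half open within half a degree. Back to the wrench.

step_arm(series=[2, 46, 0, 0.058, 0, 2, 46, 0, 0.058, 0, 2, 46, 0, 0.058, 0, 2, 46, 0, 0.058, 0, 2, 46, 0, 0.058, 0, 2, 46, 0, 0.058, 0, 2, 46, 0, 0.058, 0, 2, 46, 0, 0.058, 0, 2, 46, 0, 0.058, 0, 2, 46, 0, 0.058, 0, 2, 46, 0, 0.058, 0, 2, 46, 0, 0.058, 0, 2, 46, 0, 0.058, 0, 2, 46, 0, 0.058, 0, 0, 0, 0, 0, 0, 0, 0, 0, 0, 0], squeeze=60)

```text
clock: 55.92
eef_pos: [522.4, 312.8, 287.2]
eef_rot: [-3.14, -0.002, 3.104]
wrist_force: [-0.3, 1.1, -0.3]
finger_gap: 94.2
finger_force: 0.0
```

```bash
python3 wr.py w11
```

```text
55.925 [522.4 312.8 287.2] [-3.140e+00 -2.000e-03  3.104e+00]
red [332. 148.] 304 z [29. 30. 31.] rect zT ((451.67449951171875, 330.8720703125), (23.603076934814453, 19.553857803344727), 87.82315063476562)
red [329. 211.] 1424 z [29. 30. 31.] rect zT ((524.6009521484375, 324.8330383300781), (18.885726928710938, 105.36457061767578), 85.28132629394531)
grey [ 299  256   51   76 1493] [578.2671 282.5685] [679.88184 346.40378] ((629.0037231445312, 315.42620849609375), (63.5685920715332, 101.07192993164062), 87.86406707763672)
ring [647.96392354 314.30019988  32.56724875]
mat ((516.8353271484375, 310.1802673339844), (149.61111450195312, 298.96234130859375), 87.48604583740234)
```

step_arm(series=[13, 5, -40, -0.046, 0, 12.9, 4.8, -40, 0, 0, 0, 0, -50, 0, 0, 0, 0, -50, 0, 0, 0, 0, -45, 0, 0, 0, 0, -28, 0, 0.3, 0, 0, 0, 0, 0.5, 0, 0, 0, 0, 0.7, 0, 0, 0, 0, 1, 0, 0, 0, 0, 1, 0, 0, 0, 0, 1, 0, 0, 0, 0, 1, 0, 0, 0, 0, 1, 0, 0, 0, 0, 1, 0, 0, 0, 0, 1, 0, 0, 0, 0, 1])

```text
clock: 57.98
eef_pos: [548.5, 323.1, 35.6]
eef_rot: [3.141, 0.0, 3.059]
wrist_force: [-0.7, 1.5, 0.6]
finger_gap: 19.8
finger_force: 60.0
```

step_arm(series=[0, 0, 15, 0, 1, 0, 0, 15, 0, 1, -15, -3, 0, 0, 1, -15, -3, 0, 0, 1, -15, -2, 0, 0, 1, 0, 0, 0, 0, 1, 0, 0, -12, 0, 1, 0, 0, -10, 0, 1, 0, 0, -5, 0, 1, 0, 0, 0, 0, 1])

```text
clock: 59.22
eef_pos: [503.4, 314.9, 37.9]
eef_rot: [-3.141, -0.001, 3.059]
wrist_force: [-0.2, 0.4, -4.2]
finger_gap: 19.3
finger_force: 60.0
```

step_arm(series=[0, 0, -2, 0, 1, 0, 0, 0, 0, 1], squeeze=4)

```text
clock: 59.48
eef_pos: [503.7, 315.1, 36.8]
eef_rot: [3.141, 0.001, 3.059]
wrist_force: [1.6, 0.1, -3.3]
finger_gap: 20.1
finger_force: 4.0
```

step_arm(series=[0, 0, -1.5, 0, 1, 0, 0, 0, 0, 1, 0, 0, 0, 0, 0.7, 0, 0, 0, 0, 0.6, 0, 0, 0, 0, 0.5, 0, 0, 0, 0, 0.4, 0, 0, 0, 0, 0.3, 0, 0, 30, 0, 0.3, 0, 0, 50, 0, 0.2, 0, 0, 60, 0, 0, 0, 0, 60, 0, 0, 0, 0, 50, 0, 0, 0, 0, 0, 0, 0])

```text
clock: 61.1
eef_pos: [504.3, 315.5, 289.2]
eef_rot: [3.138, 0.006, 3.059]
wrist_force: [0.2, -0.2, -0.5]
finger_gap: 94.5
finger_force: 0.0
```

```bash
python3 wr.py w12; python3 jm.py|tail -1
python3 - <<'E'
from h import *
for n in("scene","side"): cv2.imwrite(f"pics/{n}_end.png",cam(n)[1])
E
```

```text
61.1 [504.3 315.5 289.2] [3.138 0.006 3.059]
red [317. 122.] 343 z [28. 30. 31.] rect zT ((406.8438415527344, 322.45428466796875), (23.26456069946289, 19.965900421142578), 85.218994140625)
red [317. 187.] 1469 z [29. 30. 31.] rect zT ((479.790283203125, 316.6170959472656), (18.05813217163086, 105.05127716064453), 84.84335327148438)
grey [ 291  233   52   79 1537] [533.02057 273.53708] [636.50525 338.02048] ((587.49853515625, 313.2831115722656), (64.69090270996094, 100.801513671875), 65.33729553222656)
ring [603.60680762 305.91767473  32.22615386]
mat ((516.825927734375, 309.6788330078125), (148.71597290039062, 299.0776672363281), 87.5112533569336)
travel [22.57011235 25.29883454]
```

View pics/side_end.png

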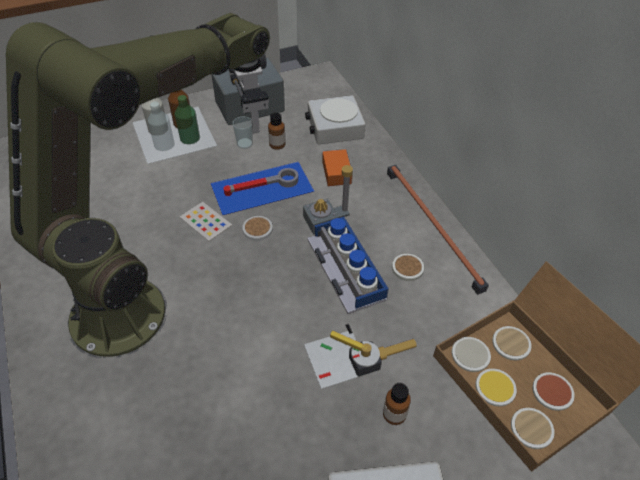

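The end view shows the wrench wholly on the mat at (260,182), the jars in the rack and the lever towards green. Before handing in I'll check the clamp gap directly from above, because the stop margin is only about a millimetre.

step_arm(series=[13.6, -44.8, 0, -0.149, 0, 13.6, -44.8, 0, -0.149, 0, 13.6, -44.8, 0, -0.149, 0, 13.6, -44.8, 0, -0.149, 0, 13.6, -44.8, 0, -0.149, 0, 13.6, -44.8, 0, -0.149, 0, 13.6, -44.8, 0, -0.149, 0, 13.6, -44.8, 0, -0.149, 0, 13.6, -44.8, 0, -0.149, 0, 13.6, -44.8, 0, -0.148, 0, 0, 0, -50, 0, 0, 0, 0, -49, 0, 0, 0, 0, 0, 0, 0, 0, 0, 0, 0, 0])

```text
clock: 63.05
eef_pos: [640.1, -133.0, 187.8]
eef_rot: [3.14, 0.0, 1.57]
wrist_force: [0.7, 0.1, 1.4]
finger_gap: 93.9
finger_force: 0.0
```

Run:
```python
from h import *
s=manip.read_state(); print(s['clock'],s['eef_pos'].round(1),s['eef_rot'].round(3))
i,p,d=cam("wrist"); np.savez("g.npz",p=p,d=d,**{k:i[k] for k in i}); cv2.imwrite("pics/g.png",p)
C=cloud(i,d)
for y in (-30,-60,-94,-126,-158,-62):
    m=(abs(C[...,1]-y)<3)&(d>0)
    # column profile at nearest row
    r=int(np.median(np.where(m&(abs(C[...,0]-635)<40))[0])); row=C[r]; g=p[r]
    print('row',r,'y',y,[(u,round(float(row[u,0])),round(float(row[u,2])),tuple(int(c) for c in g[u])) for u in range(230,400,6)][:28] if y==-94 else '')
```

```text
63.05 [ 640.1 -133.   187.8] [3.14 0.   1.57]
row 108 y -30 
row 146 y -60 
row 186 y -94 [(230, 557, 0, (155, 161, 162)), (236, 565, 12, (230, 214, 212)), (242, 571, 12, (229, 215, 214)), (248, 576, 13, (222, 205, 203)), (254, 582, 13, (228, 213, 211)), (260, 587, 11, (228, 212, 211)), (266, 593, 12, (228, 209, 208)), (272, 604, 54, (177, 166, 166)), (278, 608, 55, (170, 167, 169)), (284, 610, 22, (14, 17, 77)), (290, 615, 12, (231, 217, 213)), (296, 620, 11, (226, 210, 209)), (302, 626, 13, (230, 215, 214)), (308, 631, 12, (231, 215, 213)), (314, 637, 11, (227, 209, 207)), (320, 643, 12, (227, 207, 206)), (326, 648, 11, (228, 212, 211)), (332, 654, 11, (226, 211, 208)), (338, 659, 12, (226, 209, 207)), (344, 665, 11, (228, 213, 211)), (350, 667, 44, (49, 26, 11)), (356, 671, 57, (173, 81, 23)), (362, 676, 58, (173, 81, 27)), (368, 689, 0, (165, 174, 176)), (374, 694, 0, (162, 168, 170)), (380, 700, -1, (165, 172, 174)), (386, 706, -1, (164, 171, 172)), (392, 712, -1, (162, 169, 170))]
row 237 y -126 
row 263 y -158 
row 149 y -62
```

View pics/g.png

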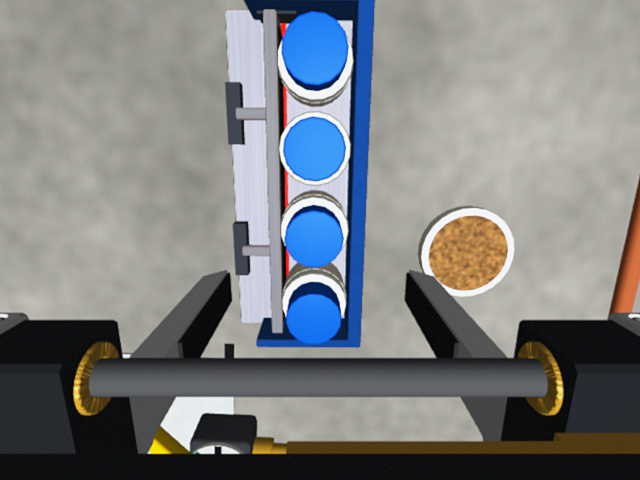

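Seen from above, the jaw face (edge near u=281) stands at the red line, with the four jars upright between it and the fence (near u=353). I'll measure the edges.

Run:
```python
from h import *
z=np.load("g.npz"); i={k:(z[k] if z[k].ndim else float(z[k])) for k in z}; p=z['p'].astype(float)
out=[]
for r in list(range(104,112))+list(range(183,192)):
    g=p[r].mean(1); b=p[r,:,0]
    uj=[u for u in range(274,290) if (g[u]+0)>125>=g[u+1]][:1]
    uf=[u for u in range(346,362) if b[u]<110<=b[u+1]][:1]
    if uj and uf:
        u1=uj[0]+(g[uj[0]]-125)/(g[uj[0]]-g[uj[0]+1]); u2=uf[0]+(110-b[uf[0]])/(b[uf[0]+1]-b[uf[0]])
        a=onplane(i,u1+.0,r,55); c=onplane(i,u2,r,57); out.append([a[0],c[0],c[0]-a[0],u1,u2]); 
out=np.array(out); print(out.round(1)); print(out[:,:3].mean(0))
print([tuple(int(x) for x in p[187,u]) for u in range(264,290)])
print([tuple(int(x) for x in p[187,u]) for u in range(344,370)])
```

```text
[[609.9 668.3  58.4 277.4 354.6]
 [609.9 668.3  58.4 277.4 354.6]
 [609.9 668.3  58.4 277.4 354.6]
 [609.9 668.3  58.5 277.4 354.6]
 [609.9 668.3  58.5 277.4 354.5]
 [609.8 668.3  58.5 277.4 354.5]
 [609.8 668.3  58.5 277.5 354.5]
 [609.8 668.3  58.5 277.5 354.4]
 [609.3 667.8  58.5 278.9 352.1]
 [609.3 667.7  58.4 279.  352. ]
 [609.3 667.7  58.4 279.  352. ]
 [609.3 667.7  58.4 279.  351.9]
 [609.3 667.7  58.4 279.  351.9]
 [609.3 667.7  58.4 279.  351.9]
 [609.2 667.6  58.4 279.  351.8]
 [609.2 667.6  58.5 278.9 351.8]
 [609.2 667.7  58.5 279.  351.8]]
[609.54737222 667.9925006   58.44512838]
[(224, 208, 205), (228, 212, 210), (227, 210, 208), (186, 170, 170), (154, 148, 151), (168, 161, 161), (178, 169, 167), (175, 166, 164), (176, 165, 164), (179, 168, 167), (179, 170, 167), (179, 169, 168), (176, 165, 165), (170, 162, 162), (168, 166, 168), (126, 125, 128), (55, 55, 57), (22, 23, 23), (17, 14, 12), (8, 8, 2), (12, 15, 74), (35, 41, 244), (40, 53, 255), (78, 79, 234), (208, 190, 212), (237, 219, 211)]
[(229, 214, 212), (231, 218, 215), (241, 227, 226), (189, 167, 163), (87, 64, 53), (46, 20, 4), (48, 24, 6), (52, 29, 11), (117, 54, 18), (155, 75, 23), (172, 82, 25), (176, 83, 27), (172, 79, 20), (173, 83, 27), (174, 81, 23), (174, 81, 25), (172, 81, 23), (173, 82, 26), (173, 82, 24), (176, 82, 26), (177, 80, 23), (167, 74, 18), (141, 90, 64), (148, 149, 148), (164, 174, 176), (163, 171, 171)]
```

```bash
python3 -c "
from cell import manip
print(manip.sign_off())"
```

```text
the job is handed in; nothing more can be done
None
```

I handed the job in at about 63 s: all four jars are upright in the rack, the jaw is at its stop (measured gap 58.4 mm), the lever points at the green mark, and the wrench lies wholly on the mat, set down there once before the valve and re-laid after it.

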